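# Tidy up the condiment station

### The job

Tidy the condiments into their holders: the large sauce bottle in the wide bay of the two-bay caddy and the small sauce bottle in its narrow bay, the salt shaker and the pepper mill both on the shallow rimmed tray, and the stack of dip cups in the round holder. Everything must end up let go and standing upright on the floor of its place; knock nothing over on the way, and leave the service bell and the lidded drink cup where they are.

Things in the scene. Friction and masses are not known exactly. Their poses are not given: they have to be found in the camera images.
- large_bottle: Large amber glass sauce bottle with paper label and red cap, standing, 145 mm tall, about 0.26 kg. Body 56 mm in diameter up to 80 mm, a shoulder from 80 to 105 mm, then neck and cap 30 mm in diameter up to the top: grip it there, about 128 mm up. Origin at the centre of its underside, z up; round, so its yaw does not matter. Loose.
- small_bottle: Small amber glass sauce bottle with paper label and red cap, standing, 105 mm tall, about 0.1 kg. Body 34 mm in diameter up to 55 mm, shoulder to 71 mm, then neck and cap 19 to 20 mm in diameter up to the top: grip it there, about 95 mm up. Origin at the centre of its underside, z up; round, so its yaw does not matter. Loose.
- salt_shaker: Squat glass salt shaker with white salt and a domed metal top, standing, 75 mm tall, a plain cylinder 44 mm in diameter up to 66 mm, about 0.12 kg; grip it about 55 mm up. Origin at the centre of its underside, z up; round, so its yaw does not matter. Loose.
- pepper_mill: Turned dark wood pepper mill, standing, about 115 mm tall, about 0.15 kg. Foot 48 mm in diameter, waist 34 mm, head 44 mm in diameter between 82 and 104 mm: grip the head, about 95 mm up. Origin at the centre of its underside, z up; round, so its yaw does not matter. Loose.
- cup_stack: Stack of nested black plastic dip cups, one rigid piece, standing, 76 mm tall, about 0.09 kg. Underside 42 mm in diameter, widening to 51 mm at 34 mm; above that the stacked rims, 55 to 57 mm in diameter, up to the top: grip there, about 60 mm up. Origin at the centre of its underside, z up; round, so its yaw does not matter. Loose.
- caddy: Open aluminium caddy, 88 mm (its x) by 152 mm (its y), walls 45 mm high, 4 mm thick, inner floor 4 mm above the counter. A divider makes two bays, both 80 mm long in x: the wide bay, 84 mm in y, centred at y = -30 mm, and the narrow bay, 56 mm in y, centred at y = +44 mm. Origin at the centre of the underside, z up. Fixed to the counter; it may stand at any yaw.
- tray: Shallow rectangular aluminium tray lined with paper, 96 mm (its x) by 150 mm (its y), rim 14 mm high and 4 mm thick, inner floor 4 mm above the counter; room for two things side by side along y, for instance at y = -36 and +36 mm. Origin at the centre of the underside, z up. Fixed to the counter; it may stand at any yaw.
- holder: Round dark steel holder, an open cup 82 mm in outer and 76 mm in inner diameter, 30 mm high, inner floor 4 mm above the counter. Origin at the centre of the underside, z up. Fixed to the counter.
- bell: Bystander: domed steel service bell, 72 mm in diameter, 50 mm high. Origin at the centre of its underside. Loose; leave it alone.
- drink_cup: Bystander: white paper drink cup with a lid, 69 mm in diameter, 85 mm high. Origin at the centre of its underside. Loose; leave it alone.
Not all that is in view belongs to the job. What is shaped like the pepper_mill but purple is not meant.

How it is judged:
At the end, for the whole second after the job is handed in: Large bottle in the caddy's wide bay, small bottle in its narrow bay, salt shaker and pepper mill on the tray, cup stack in the round holder (within 18 mm of centre): all on the floor of their place (underside under 9 mm above the counter), upright within 7 degrees, let go, at rest (x of large_bottle in the frame of caddy between -0.018 and 0.018 m and y of large_bottle in the frame of caddy between -0.048 and -0.012 m and z of large_bottle in the frame of caddy between -0.002 and 0.009 m and x of small_bottle in the frame of caddy between -0.027 and 0.027 m and y of small_bottle in the frame of caddy between 0.029 and 0.059 m and z of small_bottle in the frame of caddy between -0.002 and 0.009 m and x of salt_shaker in the frame of tray between -0.026 and 0.026 m and y of salt_shaker in the frame of tray between -0.053 and 0.053 m and z of salt_shaker in the frame of tray between -0.002 and 0.009 m and x of pepper_mill in the frame of tray between -0.026 and 0.026 m and y of pepper_mill in the frame of tray between -0.053 and 0.053 m and z of pepper_mill in the frame of tray between -0.002 and 0.009 m and horizontal distance between cup_stack and holder below 0.018 m and z of cup_stack in the frame of holder between -0.002 and 0.009 m and angle between each of large_bottle, small_bottle, salt_shaker, pepper_mill, cup_stack's own z axis and vertical below 0.12 rad and linear speed of each of large_bottle, small_bottle, salt_shaker, pepper_mill, cup_stack below 0.02 m/s and angular speed of each of large_bottle, small_bottle, salt_shaker, pepper_mill, cup_stack below 0.3 rad/s); the robot touches nothing.
It fails at once if one of the five things is knocked over or tipped far (more than 45 degrees) (angle between any of large_bottle, small_bottle, salt_shaker, pepper_mill, cup_stack's own z axis and vertical above 0.785 rad).
It fails at once if the service bell is pushed more than 30 mm or tipped over (distance of bell from where it was at the start of the episode above 0.03 m or angle between bell's own z axis and vertical above 0.5 rad).
It fails at once if the lidded drink cup is pushed more than 30 mm or tipped over (distance of drink_cup from where it was at the start of the episode above 0.03 m or angle between drink_cup's own z axis and vertical above 0.5 rad).
It also fails if it takes over 144 s, if anything falls off the work surface, if the arm or the gripper's body presses on something with over 40 N, if the wrist force passes 120 N, or if a joint passes its speed limit or range.

### The arm

A 6-joint arm with a two-finger parallel gripper is mounted at the origin on the work surface. World frame = base frame: x ahead of the robot, y to its left, z up, the work surface at z = 0. Lengths are in m, angles in rad, forces in N, time in s.
With the tool pointing down it reaches from about 0.425 to 0.95 m from the base axis. Payload 3.5 kg.
Tool frame: the origin (TCP) lies at the very end of the fingers, on their centre line; the grasp point (between the pads) lies 19 mm behind it; y points along the fingers, z is the direction in which the jaws open and shut, and the axes are right-handed (so a half turn about y gives the same grasp; the last joint's range is limited). The gripper opens to 85 mm and grips with 20 to 120 N. Pads are 22 mm wide; open, the fingers measure 114 mm over their backs; the gripper's body (76 mm by 85 mm) begins 54 mm behind the grasp point. The pads swing forward as they close: fully open they stand 13 mm farther back than shut.
Start: joints at [-1.472, 0.286, 1.577, -0, 1.279, -0.15], TCP at [0.166, -0.654, 0.231] pointing down, gripper open.
Joint ranges: [-2.77, 2.77], [-0.9, 2.22], [0.21, 2.48], [-1.53, 4.67], [0.24, 2.81], [-2.84, 2.84]. Speed limits (rad/s): [2.79, 2.79, 3.14, 3.14, 3.14, 3.14].

### API

Orientations are given as a unit quaternion [x, y, z, w].
In Python, from plant import ctrl gives the robot as it stands. The module is installed in compiled form; this text tells all that it offers.
- The arm moves only by the tool jog_arm, never from a script. Its argument "deltas" is a list of rows, each a list of 3 entries, a list of its own where there are three numbers: the turn, a rotation vector about the tool's x, y, z in rad, then the shift along the tool's x, y, z in m, then the opening, from 0 (shut) to 1 (fully open). In form: [[[wx, wy, wz], [dx, dy, dz], gripper], ...]. A call has 1 to 10 rows; each row is the pose to reach, as a shift and turn from the pose measured when the call began, along the tool's axes at that moment; what a row does not reach only later rows make up. A row lasts 1/12 s, in which the tool goes at most 41.7 mm and 7.16 degrees, less where a joint would pass 70% of its speed; a pose out of reach is approached as far as the arm can. A call with a gripper value outside its range is refused whole. The fingers move at their own pace and stop on an object; "force" is the grip in N (left out, the last holds). Time passes only in rows, so rows that repeat a pose let the fingers close. It gives the time, the measured TCP pose, the force and the opening at its end, in the units of the state.
- ctrl.get_state(): the state, without advancing time (a new reading comes with each control period).
- ctrl.read_camera(name): name is "side" or "top"; returns a dict with "pixels" (420x560x3 uint8, blue, green, red), "range_z" (420x560 float32, m along the optical axis (not along the pixel's ray), 0 where there is no reading), "fx", "fy", "cx", "cy" (pixels), "T" (4x4, takes a point from camera to world coordinates). Camera axes: x right, y up, looking along -z (the intrinsics and any distortion apply to the point x, -y, -z); pixel columns grow to the right and rows downward; lengths in m; the calibration is good to about 2 mm. A picture is of the moment at which its call begins.
- ctrl.sign_off(): hands the job in, once; it reports no verdict.
The state is a dict: "time": time; "qpos": joint angles; "dq": joint speeds; "joint_efforts": joint torques, N m; "eef_pos": TCP position; "tcp_rot": TCP orientation; "contact_force": force on the tool from outside, world axes, zero at the start; "wrist_torque": the same for the moment, N m; "opening": opening from 0.0 (shut) to 1.0 (fully open).
Only numpy, scipy, OpenCV 4.12 (cv2) and the standard library are available. Lean on these libraries where they do the work, as an engineer would, in place of code of your own. Each camera call takes 0.05 s, during which the arm holds its last target.

## Working session

There is one attempt and no reset: what is moved stays moved. The work goes in short steps, Python scripts to look and compute and a tool call to move; the robot and the scene stay as the last step left them, time stands still between calls to the robot, and variables do not carry over. Pictures are saved under pics/ and viewed, and the job is handed in when it is done.

Besides the shell and the picture viewer there is one more tool, called as name(argument=value, ...), one argument or row to a line, values as JSON. jog_arm: Moves the arm, as the interface text tells. Its arguments: {"type":"object","properties":{"deltas":{"type":"array","items":{"type":"array"}},"force":{"type":"number"}},"required":["deltas"]}

```bash
mkdir -p pics; python3 - <<'E'
from plant import ctrl
import cv2, numpy as np
print(ctrl.get_state())
for n in("top","side"):
    c=ctrl.read_camera(n); cv2.imwrite(f"pics/{n}0.png",c["pixels"]); np.savez(f"{n}0.npz",**c)
    print(n,c["fx"],c["fy"],c["cx"],c["cy"],[k for k in c]); print(np.round(c["T"],3))
E
```

```text
{'time': 0.0, 'qpos': array([-1.47202991e+00,  2.87186662e-01,  1.57819046e+00, -6.78695016e-06,
        1.27861315e+00, -1.50021965e-01]), 'dq': array([-1.90296240e-03,  8.59017385e-04, -3.58279038e-05,  1.75285670e-03,
       -3.31062893e-05,  1.66123882e-03]), 'joint_efforts': array([-6.12711283e-04, -4.05987453e+01, -2.92622656e+01, -1.21829107e-04,
        5.82441251e-03, -9.26067543e-07]), 'eef_pos': array([ 0.1661514 , -0.65354381,  0.2299259 ]), 'tcp_rot': array([-0.0877145 ,  0.70248986, -0.70079492,  0.08775335]), 'contact_force': array([ 0.11505701, -0.1168936 , -0.58032767]), 'wrist_torque': array([ 0.00698836, -0.00279526,  0.01456916]), 'opening': 0.9999808243005779}
top 421.98575109542907 421.98575109542907 281.3090229937694 212.34279519492753 ['pixels', 'range_z', 'fx', 'fy', 'cx', 'cy', 'T']
[[ 1.000e-02  9.880e-01 -1.570e-01  3.300e-01]
 [-1.000e+00  1.100e-02  2.000e-03 -1.000e-03]
 [ 4.000e-03  1.570e-01  9.880e-01  1.015e+00]
 [ 0.000e+00  0.000e+00  0.000e+00  1.000e+00]]
side 385.1914980844692 385.1914980844692 280.25843483534777 211.35786047221993 ['pixels', 'range_z', 'fx', 'fy', 'cx', 'cy', 'T']
[[ 0.99   0.083 -0.111  0.371]
 [-0.138  0.61  -0.78  -0.711]
 [ 0.003  0.788  0.615  0.636]
 [ 0.     0.     0.     1.   ]]
```

View pics/top0.png

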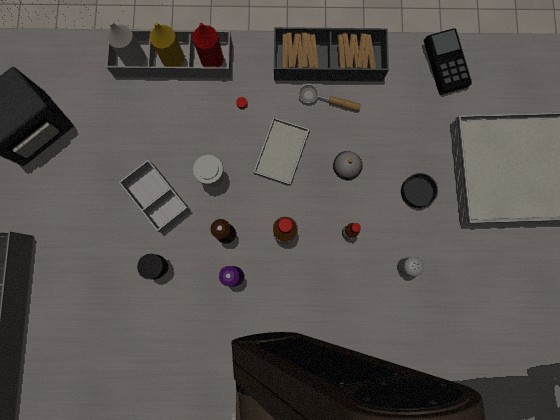

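View pics/side0.png

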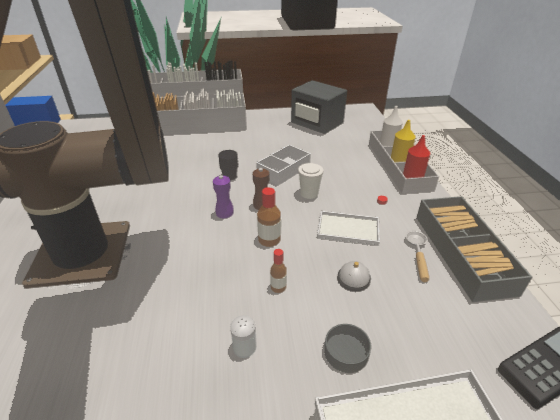

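The top view shows these candidates:
- **Pepper mill:** brown at (222,230). The purple lookalike at (231,276) is to be avoided.
- **Large bottle:** (285,228). The small bottle is at (352,230). The red blob at (241,102) and the squeeze bottles at the top edge aren't ours.
- **Salt shaker:** (413,267).
- **Cup stack:** black, at (152,266).
- **Round holder:** (419,190).
- **Tray:** the small one at (282,151). The big tray at the right isn't ours.
- **Caddy:** two bays at (155,195). The dark two-bay box at (330,55) isn't ours.
- **Bystanders:** bell at (347,165), drink cup at (208,170).

Next I'll take a close crop and measure.

```bash
cat > h.py <<'E'
import numpy as np, cv2
def load(n): return dict(np.load(n))
def cloud(c):
    z=c["range_z"]; v,u=np.mgrid[:z.shape[0],:z.shape[1]]
    p=np.stack([(u-c["cx"])/c["fx"]*z,-(v-c["cy"])/c["fy"]*z,-z,np.ones_like(z)],-1)
    w=(p@np.array(c["T"]).T)[...,:3]; w[z<=0]=np.nan; return w
def ray(c,u,v,h):
    d=np.array(c["T"])[:3,:3]@np.array([(u-c["cx"])/c["fx"],-(v-c["cy"])/c["fy"],-1]); o=np.array(c["T"])[:3,3]
    return o+d*(h-o[2])/d[2]
def proj(c,p):
    T=np.linalg.inv(c["T"]); q=T[:3,:3]@p+T[:3,3]
    return np.array([c["cx"]+c["fx"]*q[0]/-q[2],c["cy"]-c["fy"]*q[1]/-q[2]])
E
python3 - <<'E'
from h import *
t=load("top0.npz"); s=load("side0.npz")
wt=cloud(t); ws=cloud(s)
# approx objects: name,pix,height
for n,(u,v),h in [("large",(285,226),.145),("small",(354,228),.105),("salt",(413,266),.07),("pepper",(221,229),.11),("cups",(152,266),.076),("bell",(347,163),.05),("drink",(208,168),.085),("holder",(419,190),.03),("purple",(229,275),.11)]:
    p=ray(t,u,v,h); out=[n,np.round(p[:2],3)]
    for w in (wt,ws):
        d=np.hypot(w[...,0]-p[0],w[...,1]-p[1])
        m=(d<.05)&(w[...,2]>.01)
        q=w[m]; 
        out+=[m.sum(), np.round(np.nanpercentile(q[:,2],98),3) if m.sum() else 0]
        tops=q[q[:,2]>h-.02]
        if len(tops): out+=[np.round((tops[:,:2].min(0)+tops[:,:2].max(0))/2,3),np.round(np.ptp(tops[:,:2],0),3)]
    print(*out)
m=(np.abs(wt[...,2])<.1); print("table",np.nanmedian(wt[300:330,100:200,2]))
c=t["pixels"][120:300,110:450]; cv2.imwrite("pics/crop0.png",cv2.resize(c,None,fx=2.3,fy=2.3,interpolation=3))
E
```

```text
large [ 0.44  -0.011] 538 0.147 [ 0.442 -0.013] [0.029 0.027] 1060 0.146 [ 0.443 -0.012] [0.029 0.03 ]
small [ 0.442 -0.162] 233 0.107 [ 0.444 -0.166] [0.019 0.019] 541 0.106 [ 0.445 -0.166] [0.019 0.02 ]
salt [ 0.363 -0.298] 422 0.077 [ 0.363 -0.301] [0.04  0.044] 865 0.076 [ 0.363 -0.302] [0.044 0.041]
pepper [0.436 0.126] 448 0.116 [0.438 0.128] [0.043 0.042] 445 0.114 [0.44  0.125] [0.043 0.037]
cups [0.356 0.28 ] 623 0.079 [0.357 0.285] [0.054 0.056] 461 0.078 [0.357 0.286] [0.055 0.057]
bell [ 0.603 -0.158] 565 0.047 [ 0.609 -0.166] [0.05  0.053] 632 0.047 [ 0.61  -0.167] [0.05 0.05]
drink [0.578 0.164] 763 0.087 [0.577 0.166] [0.067 0.066] 663 0.086 [0.578 0.167] [0.068 0.07 ]
holder [ 0.544 -0.332] 327 0.032 [ 0.546 -0.336] [0.082 0.082] 750 0.031 [ 0.547 -0.335] [0.081 0.082]
purple [0.338 0.106] 425 0.116 [0.336 0.107] [0.043 0.043] 617 0.113 [0.338 0.104] [0.043 0.038]
table -0.0005999708656165836
```

View pics/crop0.png

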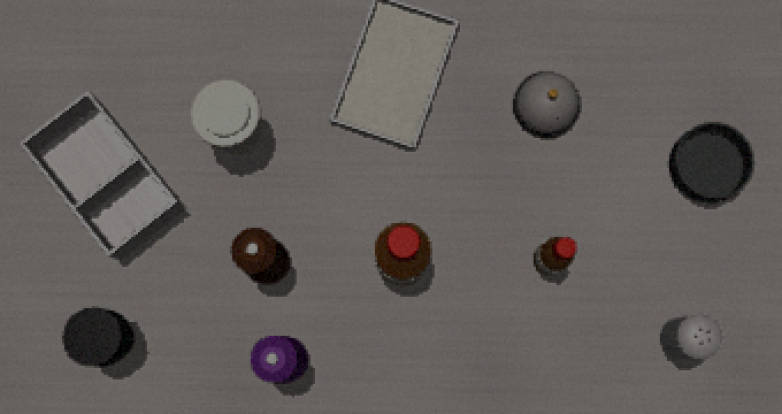

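The crop shows the choices clearly: the mill is brown at crop (255,250) and the purple one at (278,358) is left alone. The two-bay caddy is at (100,175) with its wide bay on the upper left, and the tray is at (395,72). Heights and diameters agree in both views. Next, the caddy and tray poses.

```bash
python3 - <<'E'
from h import *
for f in("top0.npz","side0.npz"):
    c=load(f); w=cloud(c)
    for n,(x0,y0),(lo,hi),r in [("caddy",(.52,.28),(.035,.055),.1),("tray",(.62,0),(.009,.02),.105)]:
        d=np.hypot(w[...,0]-x0,w[...,1]-y0)
        m=(d<r)&(w[...,2]>lo)&(w[...,2]<hi)
        q=w[m][:,:2].astype(np.float32)
        print(f,n,len(q),cv2.minAreaRect(q*1000), np.round(q.min(0),3),np.round(q.max(0),3))
        if n=="caddy":
            fl=(d<r)&(w[...,2]>.002)&(w[...,2]<.008); np.save("c_"+f[:3]+".npy",q)
            r_=cv2.minAreaRect(q*1000); 
            for ang in (r_[2],r_[2]+90):
                a=np.deg2rad(ang); e=np.array([np.cos(a),np.sin(a)]); loc=(q*1000-r_[0])@e; print(round(ang,1),np.histogram(loc,np.arange(-80,81,8))[0])
E
```

```text
top0.npz caddy 554 ((523.5933837890625, 299.3323974609375), (153.96319580078125, 88.41456604003906), 40.300994873046875) [0.438 0.218] [0.609 0.375]
40.3 [102  17  12  14  13  17  13  56  71  15  13  16  12  15  12  15  11  15
  43  72]
130.3 [  0   0   0   0 119  32  28  30  32  33  30  28  29  29  48 116   0   0
   0   0]
top0.npz tray 354 ((644.4048461914062, -2.197784423828125), (96.15904998779297, 150.90087890625), 71.80093383789062) [ 0.559 -0.068] [0.724 0.064]
side0.npz caddy 433 ((523.8807373046875, 299.5411376953125), (155.89227294921875, 91.5447006225586), 40.471466064453125) [0.438 0.215] [0.609 0.374]
40.5 [70 23 16  9 12 16 17 18 71 11 14 11 16 11 13 13  8 10 18 56]
130.5 [  0   0   0   0 115  20  22  23  22  19  21  24  18  22  44  83   0   0
   0   0]
side0.npz tray 352 ((645.3924560546875, -1.2667922973632812), (102.30020904541016, 149.58444213867188), 71.12745666503906) [ 0.56  -0.069] [0.724 0.065]
```

```bash
cat >> h.py <<'E'
from scipy.spatial.transform import Rotation as R
def go(x=None,y=None,z=None,level=True):
    """print turn and shift in tool axes to reach world point with tool down, jaws along world y"""
    from plant import ctrl
    s=ctrl.get_state(); r=R.from_quat(s["tcp_rot"]); M=r.as_matrix(); p=np.array(s["eef_pos"])
    best=None
    for sg in(1,-1):
        z_=np.array([0,sg,0.]); y_=np.array([0,0,-1.]); x_=np.cross(y_,z_)
        G=R.from_matrix(np.stack([x_,y_,z_],1)); w=(r.inv()*G).as_rotvec()
        if best is None or np.linalg.norm(w)<np.linalg.norm(best): best=w
    g=np.array([p[0] if x is None else x,p[1] if y is None else y,p[2] if z is None else z])
    print("t",round(s["time"],2),"p",np.round(p,4),"op",round(s["opening"],3),"F",np.round(s["contact_force"],1),"q",np.round(s["qpos"],2))
    print("axes x,y,z:",np.round(M.T,3).tolist()); print("turn",np.round(best,4),"shift",np.round(M.T@(g-p),4))
E
python3 -c "
from h import *
go(.363,-.3015,.25)"
```

```text
t 0.1 p [ 0.1662 -0.6536  0.2301] op 0.999 F [-0.1  1.1  0.5] q [-1.47  0.29  1.58 -0.    1.28 -0.15]
axes x,y,z: [[-0.969, -0.246, -0.0], [-0.0, 0.002, -1.0], [0.246, -0.969, -0.002]]
turn [ 0.0022  0.2488 -0.    ] shift [-0.2775 -0.0192 -0.2929]
```

jog_arm(
  deltas=[
    [[0, 0.05, 0], [-0.02, -0.003, -0.02], 1],
    [[0, 0.12, 0], [-0.05, -0.006, -0.05], 1],
    [[0, 0.18, 0], [-0.08, -0.01, -0.08], 1],
    [[0, 0.249, 0], [-0.11, -0.019, -0.11], 1],
    [[0.002, 0.249, 0], [-0.14, -0.019, -0.14], 1],
    [[0.002, 0.249, 0], [-0.17, -0.019, -0.175], 1],
    [[0.002, 0.249, 0], [-0.2, -0.019, -0.21], 1],
    [[0.002, 0.249, 0], [-0.23, -0.019, -0.245], 1],
    [[0.002, 0.249, 0], [-0.26, -0.019, -0.275], 1],
    [[0.002, 0.249, 0], [-0.2775, -0.019, -0.293], 1],
  ],
)

```text
time: 0.93
eef_pos: [0.3624, -0.3006, 0.2494]
tcp_rot: [0.0, 0.707, -0.707, -0.0]
contact_force: [0.5, -0.0, 0.4]
opening: 1.0
```

```bash
python3 -c "
from h import *
go(.363,-.3015,.034)"
```

```text
t 0.93 p [ 0.3624 -0.3006  0.2494] op 1.0 F [ 0.5 -0.   0.4] q [-0.91 -0.19  2.04  0.    1.29  0.66]
axes x,y,z: [[-1.0, 0.001, 0.0], [-0.0, 0.001, -1.0], [-0.001, -1.0, -0.001]]
turn [ 0.0005 -0.0009  0.0001] shift [-0.0006  0.2154  0.001 ]
```

jog_arm(
  deltas=[
    [[0, 0, 0], [-0.0006, 0.02, 0.001], 1],
    [[0, 0, 0], [-0.0006, 0.05, 0.001], 1],
    [[0, 0, 0], [-0.0006, 0.08, 0.001], 1],
    [[0, 0, 0], [-0.0006, 0.11, 0.001], 1],
    [[0, 0, 0], [-0.0006, 0.14, 0.001], 1],
    [[0, 0, 0], [-0.0006, 0.17, 0.001], 1],
    [[0, 0, 0], [-0.0006, 0.19, 0.001], 1],
    [[0, 0, 0], [-0.0006, 0.205, 0.001], 1],
    [[0, 0, 0], [-0.0006, 0.215, 0.001], 1],
    [[0, 0, 0], [-0.0006, 0.215, 0.001], 1],
  ],
)

```text
time: 1.77
eef_pos: [0.3616, -0.2999, 0.0319]
tcp_rot: [-0.001, 0.709, -0.705, -0.002]
contact_force: [-0.9, 0.2, -0.0]
opening: 1.002
```

jog_arm(
  deltas=[
    [[0, 0, 0], [0, 0, 0], 0],
    [[0, 0, 0], [0, 0, 0], 0],
    [[0, 0, 0], [0, 0, 0], 0],
    [[0, 0, 0], [0, 0, 0], 0],
    [[0, 0, 0], [0, 0, 0], 0],
    [[0, 0, 0], [0, 0, 0], 0],
    [[0, 0, 0], [0, 0, 0], 0],
    [[0, 0, 0], [0, 0, 0], 0],
  ],
  force=40,
)

```text
time: 2.43
eef_pos: [0.3624, -0.3006, 0.0333]
tcp_rot: [-0.0, 0.708, -0.706, -0.001]
contact_force: [-1.1, 0.7, 5.2]
opening: 0.502
```

```bash
python3 - <<'E'
from h import *
from plant import ctrl
go(.363,-.3015,.25)
c=ctrl.read_camera("side"); cv2.imwrite("pics/s1.png",cv2.resize(c["pixels"][200:420,100:400],None,fx=2,fy=2))
E
```

```text
t 2.43 p [ 0.3624 -0.3006  0.0333] op 0.502 F [-1.1  0.7  5.2] q [-0.91  0.11  2.19  0.    0.84  0.66]
axes x,y,z: [[-1.0, 0.001, 0.002], [-0.002, 0.003, -1.0], [-0.001, -1.0, -0.003]]
turn [ 0.0031 -0.0009  0.002 ] shift [-2.000e-04 -2.167e-01  2.000e-04]
```

View pics/s1.png

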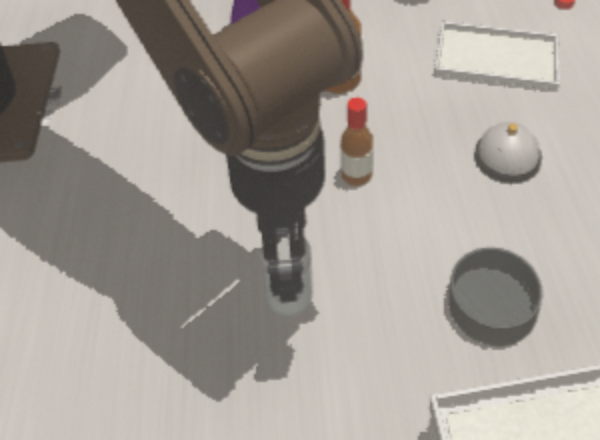

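Opening 0.50 (about 43 mm) matches the shaker's 44 mm, and the picture shows it between the fingers at (290,280). I'll lift it and carry it to the tray.

jog_arm(
  deltas=[
    [[0, 0, 0], [0, -0.01, 0], 0],
    [[0, 0, 0], [0, -0.03, 0], 0],
    [[0, 0, 0], [0, -0.06, 0], 0],
    [[0, 0, 0], [0, -0.09, 0], 0],
    [[0, 0, 0], [0, -0.12, 0], 0],
    [[0, 0, 0], [0, -0.15, 0], 0],
    [[0, 0, 0], [0, -0.175, 0], 0],
    [[0.001, 0, 0.001], [0, -0.185, 0], 0],
    [[0.003, 0, 0.002], [0, -0.19, 0], 0],
    [[0.003, -0.001, 0.002], [0, -0.19, 0], 0],
  ],
)

```text
time: 3.32
eef_pos: [0.3627, -0.3012, 0.2236]
tcp_rot: [-0.0, -0.707, 0.707, -0.0]
contact_force: [0.9, 0.3, -1.1]
opening: 0.501
```

```bash
python3 -c "
from h import *
go(.679,-.013,.225)"
```

```text
t 3.32 p [ 0.3627 -0.3012  0.2236] op 0.501 F [ 0.9  0.3 -1.1] q [-0.91 -0.17  2.07  0.    1.24  0.66]
axes x,y,z: [[-1.0, -0.0, -0.001], [0.001, -0.001, -1.0], [0.0, -1.0, 0.001]]
turn [-0.0007  0.0001 -0.0006] shift [-0.3163 -0.0015 -0.2881]
```

jog_arm(
  deltas=[
    [[0, 0, 0], [-0.01, -0.001, -0.009], 0],
    [[0, 0, 0], [-0.03, -0.001, -0.027], 0],
    [[0, 0, 0], [-0.06, -0.001, -0.055], 0],
    [[0, 0, 0], [-0.09, -0.001, -0.082], 0],
    [[0, 0, 0], [-0.12, -0.001, -0.109], 0],
    [[0, 0, 0], [-0.15, -0.001, -0.137], 0],
    [[0, 0, 0], [-0.18, -0.001, -0.164], 0],
    [[0, 0, 0], [-0.21, -0.001, -0.191], 0],
    [[0, 0, 0], [-0.235, -0.001, -0.214], 0],
    [[0, 0, 0], [-0.25, -0.001, -0.228], 0],
  ],
)

```text
time: 4.15
eef_pos: [0.6133, -0.0699, 0.2208]
tcp_rot: [-0.002, 0.708, -0.707, -0.001]
contact_force: [0.3, -1.3, -2.0]
opening: 0.501
```

```bash
python3 -c "
from h import *
go(.679,-.013,.16)"
```

```text
t 4.15 p [ 0.6133 -0.0699  0.2208] op 0.501 F [ 0.3 -1.3 -2. ] q [-0.28  0.17  1.73  0.    1.24  1.29]
axes x,y,z: [[-1.0, -0.003, 0.004], [-0.004, 0.002, -1.0], [0.003, -1.0, -0.002]]
turn [0.0016 0.0026 0.004 ] shift [-0.0661  0.0606 -0.0567]
```

jog_arm(
  deltas=[
    [[0, 0.001, 0.001], [-0.015, 0.002, -0.013], 0],
    [[0.001, 0.002, 0.003], [-0.035, 0.01, -0.03], 0],
    [[0.0016, 0.0026, 0.004], [-0.054, 0.02, -0.046], 0],
    [[0.0016, 0.0026, 0.004], [-0.063, 0.03, -0.054], 0],
    [[0.0016, 0.0026, 0.004], [-0.066, 0.045, -0.0567], 0],
    [[0.0016, 0.0026, 0.004], [-0.066, 0.055, -0.0567], 0],
    [[0.0016, 0.0026, 0.004], [-0.066, 0.06, -0.0567], 0],
    [[0.0016, 0.0026, 0.004], [-0.066, 0.06, -0.0567], 0],
    [[0.0016, 0.0026, 0.004], [-0.066, 0.06, -0.0567], 0],
  ],
)

```text
time: 4.9
eef_pos: [0.678, -0.0138, 0.1598]
tcp_rot: [-0.0, 0.707, -0.707, -0.001]
contact_force: [-0.4, -0.3, -0.6]
opening: 0.503
```

```bash
python3 -c "
from h import *
go(.679,-.013,.0385)"
```

```text
t 4.9 p [ 0.678  -0.0138  0.1598] op 0.503 F [-0.4 -0.3 -0.6] q [-0.17  0.35  1.62 -0.    1.16  1.4 ]
axes x,y,z: [[-1.0, 0.001, 0.002], [-0.002, 0.0, -1.0], [-0.001, -1.0, -0.0]]
turn [ 0.0001 -0.0011  0.0017] shift [-0.0012  0.1213 -0.0008]
```

jog_arm(
  deltas=[
    [[0, 0, 0], [-0.001, 0.02, -0.001], 0],
    [[0, 0, 0.001], [-0.001, 0.045, -0.001], 0],
    [[0, -0.001, 0.0017], [-0.001, 0.07, -0.001], 0],
    [[0, -0.001, 0.0017], [-0.001, 0.09, -0.001], 0],
    [[0, -0.001, 0.0017], [-0.001, 0.105, -0.001], 0],
    [[0, -0.001, 0.0017], [-0.001, 0.114, -0.001], 0],
    [[0, -0.001, 0.0017], [-0.001, 0.119, -0.001], 0],
    [[0, -0.001, 0.0017], [-0.001, 0.121, -0.001], 0],
    [[0, -0.001, 0.0017], [-0.001, 0.121, -0.001], 0],
    [[0, -0.001, 0.0017], [-0.001, 0.122, -0.001], 0],
  ],
)

```text
time: 5.73
eef_pos: [0.6801, -0.013, 0.0396]
tcp_rot: [-0.001, -0.707, 0.707, -0.001]
contact_force: [-0.1, -0.1, -1.4]
opening: 0.503
```

jog_arm(
  deltas=[
    [[0, 0, 0], [0, 0, 0], 0.6],
    [[0, 0, 0], [0, 0, 0], 0.7],
    [[0, 0, 0], [0, 0, 0], 0.8],
    [[0, 0, 0], [0, 0, 0], 0.9],
    [[0, 0, 0], [0, 0, 0], 0.9],
    [[0, 0, 0], [0, 0, 0], 0.9],
  ],
)

```text
time: 6.23
eef_pos: [0.6802, -0.013, 0.0398]
tcp_rot: [-0.001, -0.707, 0.707, -0.001]
contact_force: [-0.3, -0.2, -0.1]
opening: 0.902
```

```bash
python3 -c "
from h import *
go(.44,.127,.24)"
```

```text
t 6.23 p [ 0.6802 -0.013   0.0398] op 0.902 F [-0.3 -0.2 -0.1] q [-0.17  0.5   1.67  0.    0.97  1.4 ]
axes x,y,z: [[-1.0, 0.0, -0.003], [0.003, -0.001, -1.0], [-0.0, -1.0, 0.001]]
turn [-0.0005 -0.0001 -0.0034] shift [ 0.2395 -0.2011 -0.1399]
```

jog_arm(
  deltas=[
    [[0, 0, 0], [0, -0.02, 0], 0.9],
    [[0, 0, 0], [0, -0.05, 0], 0.9],
    [[0, 0, 0], [0, -0.085, 0], 0.9],
    [[0, 0, -0.003], [0, -0.12, 0], 1],
    [[0, 0, -0.003], [0.02, -0.155, -0.012], 1],
    [[0, 0, -0.003], [0.05, -0.185, -0.03], 1],
    [[0, 0, -0.003], [0.08, -0.2, -0.047], 1],
    [[0, 0, -0.003], [0.11, -0.2, -0.064], 1],
    [[0, 0, -0.003], [0.14, -0.2, -0.082], 1],
    [[0, 0, -0.003], [0.17, -0.2, -0.1], 1],
  ],
)

```text
time: 7.07
eef_pos: [0.5081, 0.0878, 0.2398]
tcp_rot: [-0.001, -0.707, 0.707, -0.0]
contact_force: [0.0, 0.6, -0.2]
opening: 1.001
```

```bash
python3 - <<'E'
from h import *
from plant import ctrl
go(.439,.127,.18)
w=None
for n,h in(("top",.07),("side",.07)):
    c=ctrl.read_camera(n); w=cloud(c)
    for nm,(x,y),h in(("salt",(.679,-.013),.055),("pepper",(.439,.127),.095)):
        d=np.hypot(w[...,0]-x,w[...,1]-y); q=w[(d<.04)&(w[...,2]>h)&(w[...,2]<.13)]
        if len(q): print(n,nm,len(q),np.round((q.min(0)+q.max(0))/2,3),np.round(q.max(0)-q.min(0),3),q[:,2].max())
    cv2.imwrite(f"pics/{n}2.png",c["pixels"])
E
```

```text
t 7.07 p [0.5081 0.0878 0.2398] op 1.001 F [ 0.   0.6 -0.2] q [-0.03 -0.08  1.96 -0.    1.26  1.55]
axes x,y,z: [[-1.0, 0.0, -0.002], [0.002, -0.0, -1.0], [-0.0, -1.0, 0.0]]
turn [-0.0004 -0.0005 -0.0018] shift [ 0.0693  0.0597 -0.0392]
top salt 292 [ 0.679 -0.014  0.07 ] [0.042 0.04  0.028] 0.08341135560656965
side salt 261 [ 0.681 -0.016  0.068] [0.044 0.041 0.026] 0.08111554607931781
side pepper 172 [0.44  0.125 0.106] [0.043 0.035 0.022] 0.11733606845501598
```

View pics/side2.png

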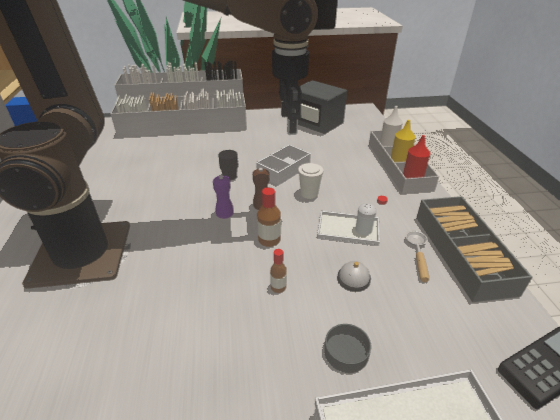

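The salt shaker stands on the tray at pixel (366,218), and its measured centre is (0.680,-0.014). Next is the pepper mill, brown, at (261,190) in the side view.

jog_arm(
  deltas=[
    [[0, 0, 0], [0.02, 0, -0.011], 1],
    [[0, 0, 0], [0.045, 0, -0.025], 1],
    [[0, 0, -0.002], [0.062, 0.01, -0.036], 1],
    [[0, 0, -0.002], [0.0693, 0.03, -0.0395], 1],
    [[0, 0, -0.002], [0.0695, 0.06, -0.0395], 1],
    [[0, 0, -0.002], [0.0695, 0.09, -0.0395], 1],
    [[0, 0, -0.002], [0.0695, 0.12, -0.0395], 1],
    [[0, 0, -0.002], [0.0695, 0.145, -0.0395], 1],
    [[0, 0, -0.002], [0.0695, 0.16, -0.0395], 1],
    [[0, 0, -0.002], [0.0695, 0.167, -0.0395], 1],
  ],
)

```text
time: 8.0
eef_pos: [0.4343, 0.1282, 0.069]
tcp_rot: [0.004, -0.707, 0.707, 0.002]
contact_force: [-0.6, -0.1, -0.4]
opening: 0.997
```

jog_arm(
  deltas=[
    [[0, 0, 0], [0, 0, 0], 1],
    [[0, 0, 0], [0, 0, 0], 0],
    [[0, 0, 0], [0, 0, 0], 0],
    [[0, 0, 0], [0, 0, 0], 0],
    [[0, 0, 0], [0, 0, 0], 0],
    [[0, 0, 0], [0, 0, 0], 0],
    [[0, 0, 0], [0, 0, 0], 0],
    [[0, 0, 0], [0, 0, 0], 0],
  ],
)

```text
time: 8.67
eef_pos: [0.4357, 0.1285, 0.0706]
tcp_rot: [-0.003, 0.707, -0.707, -0.001]
contact_force: [0.7, 1.3, 6.1]
opening: 0.506
```

```bash
python3 - <<'E'
from h import *
from plant import ctrl
go(.61,.01,.24)
c=ctrl.read_camera("side"); cv2.imwrite("pics/s3.png",cv2.resize(c["pixels"][80:300,150:450],None,fx=2,fy=2))
E
```

```text
t 8.67 p [0.4357 0.1285 0.0706] op 0.506 F [0.7 1.3 6.1] q [0.06 0.   2.22 0.   0.92 1.63]
axes x,y,z: [[-1.0, -0.003, 0.005], [-0.005, 0.0, -1.0], [0.003, -1.0, -0.0]]
turn [0.0003 0.0028 0.0052] shift [-0.1731 -0.1703  0.1189]
```

View pics/s3.png

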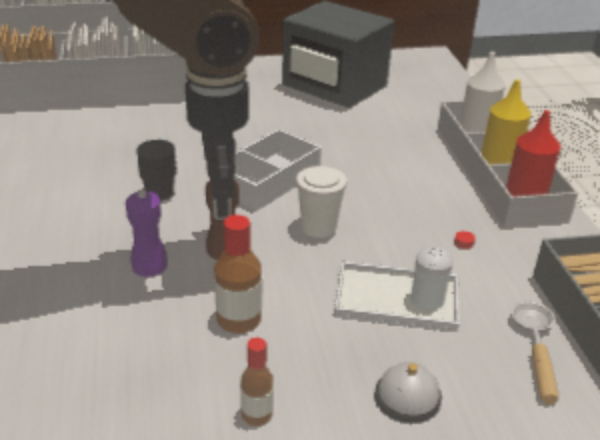

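The brown mill is in the jaws at crop (222,200), the opening is 43 mm, and the purple mill is untouched. I'll lift it.

jog_arm(
  deltas=[
    [[0, 0, 0], [0, -0.01, 0], 0],
    [[0, 0, 0], [0, -0.03, 0], 0],
    [[0, 0, 0], [0, -0.06, 0], 0],
    [[0, 0, 0], [0, -0.09, 0], 0],
    [[0, 0, 0], [0, -0.12, 0], 0],
    [[0, 0, 0], [0, -0.15, 0], 0],
    [[0, 0, 0], [-0.01, -0.165, 0.007], 0],
    [[0, 0.001, 0.002], [-0.03, -0.17, 0.021], 0],
    [[0, 0.002, 0.004], [-0.055, -0.17, 0.038], 0],
    [[0, 0.003, 0.005], [-0.08, -0.17, 0.055], 0],
  ],
)

```text
time: 9.55
eef_pos: [0.5172, 0.0732, 0.2412]
tcp_rot: [0.0, 0.707, -0.707, 0.001]
contact_force: [-0.0, 0.7, -1.7]
opening: 0.504
```

```bash
python3 -c "
from h import *
go(.607,.0095,.2)"
```

```text
t 9.55 p [0.5172 0.0732 0.2412] op 0.504 F [-0.   0.7 -1.7] q [-0.05 -0.06  1.94  0.    1.26  1.52]
axes x,y,z: [[-1.0, -0.001, -0.001], [0.001, 0.0, -1.0], [0.001, -1.0, -0.0]]
turn [ 0.      0.0008 -0.0011] shift [-0.0897  0.0413  0.0638]
```

jog_arm(
  deltas=[
    [[0, 0, 0], [-0.02, 0, 0.014], 0],
    [[0, 0, 0], [-0.045, 0.005, 0.032], 0],
    [[0, 0, 0], [-0.07, 0.015, 0.05], 0],
    [[0, 0, 0], [-0.084, 0.03, 0.06], 0],
    [[0, 0, -0.001], [-0.09, 0.05, 0.064], 0],
    [[0, 0, -0.001], [-0.09, 0.07, 0.064], 0],
    [[0, 0, -0.001], [-0.09, 0.085, 0.064], 0],
    [[0, 0, -0.001], [-0.09, 0.09, 0.064], 0],
    [[0, 0, -0.001], [-0.09, 0.09, 0.064], 0],
    [[0, 0, -0.001], [-0.09, 0.09, 0.064], 0],
  ],
)

```text
time: 10.38
eef_pos: [0.6073, 0.0094, 0.1518]
tcp_rot: [0.0, -0.707, 0.707, -0.0]
contact_force: [-0.2, 0.0, -1.4]
opening: 0.504
```

```bash
python3 -c "
from h import *
go(.607,.0095,.0755)"
```

```text
t 10.38 p [0.6073 0.0094 0.1518] op 0.504 F [-0.2  0.  -1.4] q [-0.15  0.22  1.81 -0.    1.11  1.42]
axes x,y,z: [[-1.0, -0.001, -0.0], [0.0, -0.0, -1.0], [0.001, -1.0, 0.0]]
turn [-0.0001  0.001  -0.    ] shift [ 0.0003  0.0763 -0.0001]
```

jog_arm(
  deltas=[
    [[0, 0, 0], [0, 0.015, 0], 0],
    [[0, 0, 0], [0, 0.035, 0], 0],
    [[0, 0, 0], [0, 0.055, 0], 0],
    [[0, 0, 0], [0, 0.067, 0], 0],
    [[0, 0, 0], [0, 0.073, 0], 0],
    [[0, 0, 0], [0, 0.076, 0], 0],
    [[0, 0, 0], [0, 0.077, 0], 0],
    [[0, 0, 0], [0, 0.077, 0], 0],
    [[0, 0, 0], [0, 0.077, 0], 0],
  ],
)

```text
time: 11.13
eef_pos: [0.6083, 0.0092, 0.0762]
tcp_rot: [-0.001, -0.707, 0.707, -0.001]
contact_force: [0.0, 0.4, -1.9]
opening: 0.501
```

jog_arm(
  deltas=[
    [[0, 0, 0], [0, 0, 0], 0.6],
    [[0, 0, 0], [0, 0, 0], 0.7],
    [[0, 0, 0], [0, 0, 0], 0.8],
    [[0, 0, 0], [0, 0, 0], 0.9],
    [[0, 0, 0], [0, 0, 0], 0.9],
    [[0, 0, 0], [0, 0, 0], 0.9],
  ],
)

```text
time: 11.63
eef_pos: [0.6083, 0.0092, 0.0763]
tcp_rot: [-0.001, -0.707, 0.707, -0.001]
contact_force: [0.0, 0.8, 0.5]
opening: 0.897
```

```bash
python3 -c "
from h import *
go(.4445,-.166,.2)"
```

```text
t 11.63 p [0.6083 0.0092 0.0763] op 0.897 F [0.  0.8 0.5] q [-0.15  0.31  1.85 -0.    0.98  1.42]
axes x,y,z: [[-1.0, -0.001, -0.003], [0.003, -0.0, -1.0], [0.001, -1.0, 0.001]]
turn [-0.0005  0.001  -0.0026] shift [ 0.1636 -0.1241  0.1751]
```

jog_arm(
  deltas=[
    [[0, 0, 0], [0, -0.02, 0], 0.9],
    [[0, 0, 0], [0, -0.05, 0], 0.9],
    [[0, 0, 0], [0, -0.085, 0], 1],
    [[0, 0, -0.002], [0.01, -0.11, 0.01], 1],
    [[0, 0, -0.003], [0.03, -0.124, 0.032], 1],
    [[0, 0, -0.003], [0.055, -0.124, 0.059], 1],
    [[0, 0, -0.003], [0.085, -0.124, 0.09], 1],
    [[0, 0, -0.003], [0.11, -0.124, 0.118], 1],
    [[0, 0, -0.003], [0.135, -0.124, 0.145], 1],
    [[0, 0, -0.003], [0.155, -0.124, 0.166], 1],
  ],
)

```text
time: 12.47
eef_pos: [0.4513, -0.1582, 0.2]
tcp_rot: [0.0, -0.707, 0.707, 0.0]
contact_force: [0.1, -0.3, 0.9]
opening: 1.001
```

```bash
python3 - <<'E'
from h import *
from plant import ctrl
go(.4445,-.166,.074)
c=ctrl.read_camera("side"); w=cloud(c)
for nm,(x,y),h in(("salt",(.679,-.013),.055),("pepper",(.611,.009),.09)):
        d=np.hypot(w[...,0]-x,w[...,1]-y); q=w[(d<.04)&(w[...,2]>h)&(w[...,2]<.13)]
        if len(q): print(nm,len(q),np.round((q.min(0)+q.max(0))/2,3),np.round(q.max(0)-q.min(0),3),q[:,2].max())
cv2.imwrite("pics/s4.png",cv2.resize(c["pixels"][80:300,150:450],None,fx=2,fy=2))
E
```

```text
t 12.47 p [ 0.4513 -0.1582  0.2   ] op 1.001 F [ 0.1 -0.3  0.9] q [-0.55 -0.13  2.08 -0.    1.19  1.02]
axes x,y,z: [[-1.0, -0.0, 0.001], [-0.001, -0.001, -1.0], [0.0, -1.0, 0.001]]
turn [-0.0011  0.0005  0.0005] shift [0.0068 0.126  0.0077]
salt 262 [ 0.681 -0.014  0.068] [0.045 0.043 0.026] 0.08096483409291966
pepper 263 [0.611 0.011 0.106] [0.043 0.045 0.031] 0.1215700805149692
```

View pics/s4.png

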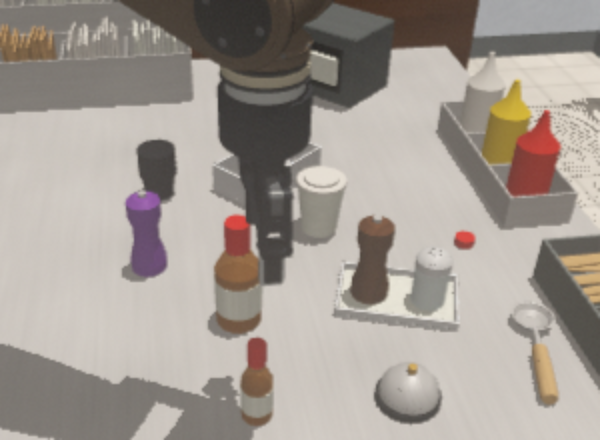

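Mill (372,260) and salt shaker (432,280) both stand on the tray. Next, the small bottle at crop (257,385).

jog_arm(
  deltas=[
    [[0, 0, 0], [0.004, 0.005, 0.005], 1],
    [[0, 0, 0], [0.007, 0.02, 0.0077], 1],
    [[0, 0, 0], [0.0068, 0.045, 0.0077], 1],
    [[0, 0, 0], [0.0068, 0.07, 0.0077], 1],
    [[0, 0, 0], [0.0068, 0.095, 0.0077], 1],
    [[0, 0, 0], [0.0068, 0.112, 0.0077], 1],
    [[0, 0, 0], [0.0068, 0.12, 0.0077], 1],
    [[0, 0, 0], [0.0068, 0.124, 0.0077], 1],
    [[0, 0, 0], [0.0068, 0.124, 0.0077], 1],
  ],
)

```text
time: 13.27
eef_pos: [0.4419, -0.1684, 0.0753]
tcp_rot: [0.001, -0.706, 0.708, 0.002]
contact_force: [0.0, -0.3, 0.1]
opening: 0.998
```

jog_arm(
  deltas=[
    [[0, 0, 0], [0, 0, 0], 0],
    [[0, 0, 0], [0, 0, 0], 0],
    [[0, 0, 0], [0, 0, 0], 0],
    [[0, 0, 0], [0, 0, 0], 0],
    [[0, 0, 0], [0, 0, 0], 0],
    [[0, 0, 0], [0, 0, 0], 0],
    [[0, 0, 0], [0, 0, 0], 0],
    [[0, 0, 0], [0, 0, 0], 0],
    [[0, 0, 0], [0, 0, 0], 0],
    [[0, 0, 0], [0, 0, 0], 0],
  ],
)

```text
time: 14.1
eef_pos: [0.4423, -0.1687, 0.0757]
tcp_rot: [0.001, -0.706, 0.708, 0.002]
contact_force: [0.2, 0.4, 2.9]
opening: 0.222
```

```bash
python3 - <<'E'
from h import *
from plant import ctrl
go(.49,.271,.24)
c=ctrl.read_camera("side"); cv2.imwrite("pics/s5.png",cv2.resize(c["pixels"][150:340,180:430],None,fx=2,fy=2))
E
```

```text
t 14.1 p [ 0.4423 -0.1687  0.0757] op 0.222 F [0.2 0.4 2.9] q [-0.58  0.04  2.17 -0.01  0.93  1.  ]
axes x,y,z: [[-1.0, 0.001, 0.003], [-0.003, -0.003, -1.0], [-0.001, -1.0, 0.003]]
turn [-0.0029 -0.0012  0.0034] shift [-0.0466 -0.1657 -0.4393]
```

View pics/s5.png

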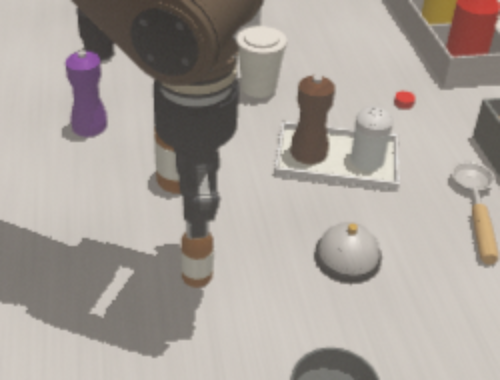

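jog_arm(
  deltas=[
    [[0, 0, 0], [0, -0.01, 0], 0],
    [[0, 0, 0], [0, -0.03, 0], 0],
    [[0, 0, 0], [0, -0.06, 0], 0],
    [[0, 0, 0], [0, -0.09, 0], 0],
    [[0, 0, 0], [-0.01, -0.12, 0], 0],
    [[0, 0, 0], [-0.03, -0.15, 0], 0],
    [[0, 0, 0], [-0.055, -0.175, 0], 0],
    [[-0.001, 0, 0.001], [-0.08, -0.185, -0.01], 0],
    [[-0.003, -0.001, 0.003], [-0.09, -0.185, -0.03], 0],
    [[-0.003, -0.001, 0.003], [-0.095, -0.185, -0.06], 0],
  ],
)

```text
time: 14.98
eef_pos: [0.5395, -0.1091, 0.2615]
tcp_rot: [-0.001, -0.707, 0.708, 0.0]
contact_force: [-0.8, -0.2, -0.8]
opening: 0.218
```

```bash
python3 - <<'E'
from h import *
from plant import ctrl
go(.489,.271,.26)
E
```

```text
t 14.98 p [ 0.5395 -0.1091  0.2615] op 0.218 F [-0.8 -0.2 -0.8] q [-0.38 -0.01  1.85 -0.    1.3   1.19]
axes x,y,z: [[-1.0, 0.002, -0.001], [0.001, -0.001, -1.0], [-0.002, -1.0, 0.001]]
turn [-0.0011 -0.0024 -0.0014] shift [ 0.0515  0.001  -0.38  ]
```

jog_arm(
  deltas=[
    [[0, 0, 0], [0, 0, -0.02], 0],
    [[0, 0, 0], [0, 0, -0.05], 0],
    [[-0.001, -0.002, -0.001], [0, 0, -0.085], 0],
    [[-0.001, -0.002, -0.001], [0.005, 0, -0.12], 0],
    [[-0.001, -0.002, -0.001], [0.015, 0, -0.155], 0],
    [[-0.001, -0.002, -0.001], [0.025, 0, -0.19], 0],
    [[-0.001, -0.002, -0.001], [0.03, 0, -0.225], 0],
    [[-0.001, -0.002, -0.001], [0.035, 0, -0.26], 0],
    [[-0.001, -0.002, -0.001], [0.04, 0, -0.295], 0],
    [[-0.001, -0.002, -0.001], [0.045, 0, -0.325], 0],
  ],
)

```text
time: 15.82
eef_pos: [0.4941, 0.218, 0.2609]
tcp_rot: [-0.0, 0.707, -0.707, -0.0]
contact_force: [-0.5, 0.2, -0.9]
opening: 0.219
```

```bash
python3 - <<'E'
from h import *
from plant import ctrl
go(.489,.271,.16)
E
```

```text
t 15.82 p [0.4941 0.218  0.2609] op 0.219 F [-0.5  0.2 -0.9] q [ 0.23 -0.04  1.88  0.    1.3   1.8 ]
axes x,y,z: [[-1.0, -0.0, 0.001], [-0.001, 0.0, -1.0], [0.0, -1.0, -0.0]]
turn [0.     0.0003 0.0006] shift [ 0.005   0.1009 -0.053 ]
```

jog_arm(
  deltas=[
    [[0, 0, 0], [0.002, 0, -0.02], 0],
    [[0, 0, 0], [0.004, 0, -0.04], 0],
    [[0, 0, 0], [0.005, 0.005, -0.05], 0],
    [[0, 0, 0], [0.005, 0.02, -0.053], 0],
    [[0, 0, 0], [0.005, 0.045, -0.053], 0],
    [[0, 0, 0], [0.005, 0.07, -0.053], 0],
    [[0, 0, 0], [0.005, 0.09, -0.053], 0],
    [[0, 0, 0], [0.005, 0.1, -0.053], 0],
    [[0, 0, 0], [0.005, 0.1, -0.053], 0],
    [[0, 0, 0], [0.005, 0.1, -0.053], 0],
  ],
)

```text
time: 16.65
eef_pos: [0.4889, 0.2706, 0.1608]
tcp_rot: [0.0, -0.707, 0.707, 0.001]
contact_force: [0.3, 0.4, -0.7]
opening: 0.221
```

```bash
python3 - <<'E'
from h import *
from plant import ctrl
go(.489,.271,.0805)
for n in("top","side"):
    c=ctrl.read_camera(n); w=cloud(c)
    d=np.hypot(w[...,0]-.49,w[...,1]-.271); q=w[(d<.03)&(w[...,2]>.09)&(w[...,2]<.13)]
    if len(q): print(n,len(q),np.round((q.min(0)+q.max(0))/2,3),np.round(q.max(0)-q.min(0),3),q[:,2].min())
    cv2.imwrite(f"pics/{n}6.png",cv2.resize(c["pixels"][100:300,90:340] if n=="top" else c["pixels"][80:280,170:420],None,fx=2.5,fy=2.5))
E
```

```text
t 16.65 p [0.4889 0.2706 0.1608] op 0.221 F [ 0.3  0.4 -0.7] q [0.32 0.1  1.93 0.   1.12 1.89]
axes x,y,z: [[-1.0, 0.0, 0.002], [-0.002, -0.0, -1.0], [-0.0, -1.0, 0.0]]
turn [-0.0004 -0.0002  0.0016] shift [-0.0002  0.0803 -0.0004]
top 77 [0.486 0.266 0.11 ] [0.027 0.025 0.039] 0.09054094477646757
side 146 [0.492 0.263 0.11 ] [0.034 0.025 0.04 ] 0.09008432319927429
```

View pics/side6.png

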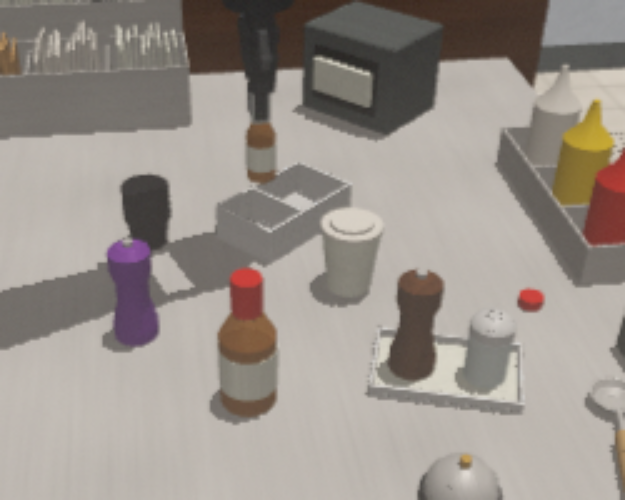

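The bottle hangs upright at (262,150) above the narrow bay, with its body centre at x = 0.492. I'll lower it.

jog_arm(
  deltas=[
    [[0, 0, 0], [0, 0.015, 0], 0],
    [[0, 0, 0], [0, 0.035, 0], 0],
    [[0, 0, 0], [0, 0.055, 0], 0],
    [[0, 0, 0], [0, 0.068, 0], 0],
    [[0, 0, 0], [0, 0.076, 0], 0],
    [[0, 0, 0], [0, 0.079, 0], 0],
    [[0, 0, 0], [0, 0.081, 0], 0],
    [[0, 0, 0], [0, 0.081, 0], 0],
    [[0, 0, 0], [0, 0.081, 0], 0],
  ],
)

```text
time: 17.5
eef_pos: [0.4911, 0.2715, 0.0828]
tcp_rot: [0.001, 0.708, -0.707, 0.001]
contact_force: [-1.1, 0.7, -0.8]
opening: 0.219
```

jog_arm(
  deltas=[
    [[0, 0, 0], [0, 0, 0], 0.3],
    [[0, 0, 0], [0, 0, 0], 0.4],
    [[0, 0, 0], [0, 0, 0], 0.5],
    [[0, 0, 0], [0, 0, 0], 0.6],
    [[0, 0, 0], [0, 0, 0], 0.7],
    [[0, 0, 0], [0, 0, 0], 0.7],
  ],
)

```text
time: 18.0
eef_pos: [0.4911, 0.2715, 0.0829]
tcp_rot: [0.001, 0.708, -0.707, 0.002]
contact_force: [-0.2, 0.4, -0.8]
opening: 0.7
```

```bash
python3 -c "
from h import *
go(.442,-.0125,.25)"
```

```text
t 18.0 p [0.4911 0.2715 0.0829] op 0.7 F [-0.2  0.4 -0.8] q [0.32 0.21 1.97 0.   0.96 1.89]
axes x,y,z: [[-1.0, -0.0, -0.004], [0.004, 0.002, -1.0], [0.0, -1.0, -0.002]]
turn [ 0.0016  0.0001 -0.0042] shift [ 0.0484 -0.1677  0.2838]
```

jog_arm(
  deltas=[
    [[0, 0, 0], [0, -0.02, 0], 0.7],
    [[0, 0, 0], [0, -0.05, 0], 0.7],
    [[0, 0, 0], [0, -0.085, 0], 0.8],
    [[0, 0, 0], [0, -0.12, 0], 1],
    [[0.001, 0, -0.004], [0, -0.15, 0.015], 1],
    [[0.002, 0, -0.004], [0.005, -0.167, 0.045], 1],
    [[0.002, 0, -0.004], [0.01, -0.167, 0.08], 1],
    [[0.002, 0, -0.004], [0.017, -0.167, 0.115], 1],
    [[0.002, 0, -0.004], [0.024, -0.167, 0.15], 1],
    [[0.002, 0, -0.004], [0.03, -0.167, 0.185], 1],
  ],
)

```text
time: 18.83
eef_pos: [0.4597, 0.085, 0.2497]
tcp_rot: [0.0, -0.707, 0.707, -0.001]
contact_force: [0.9, -0.7, 0.6]
opening: 0.997
```

```bash
python3 - <<'E'
from h import *
from plant import ctrl
go(.442,-.0125,.22)
for n in("top","side"):
    c=ctrl.read_camera(n); w=cloud(c)
    for nm,(x,y),h in(("small",(.49,.271),.085),("large",(.442,-.012),.115)):
        d=np.hypot(w[...,0]-x,w[...,1]-y); q=w[(d<.035)&(w[...,2]>h)&(w[...,2]<.16)]
        if len(q): print(n,nm,len(q),np.round((q.min(0)+q.max(0))/2,3),np.round(q.max(0)-q.min(0),3),q[:,2].max())
    cv2.imwrite(f"pics/{n}7.png",cv2.resize(c["pixels"][100:300,90:340] if n=="top" else c["pixels"][80:280,170:420],None,fx=2.5,fy=2.5))
E
```

```text
t 18.83 p [0.4597 0.085  0.2497] op 0.997 F [ 0.9 -0.7  0.6] q [-0.03 -0.2   2.05 -0.    1.29  1.54]
axes x,y,z: [[-1.0, -0.001, -0.001], [0.001, -0.001, -1.0], [0.001, -1.0, 0.001]]
turn [-0.0005  0.0009 -0.0008] shift [0.0178 0.0297 0.0975]
top small 15 [0.493 0.279 0.108] [0.016 0.005 0.007] 0.1110456110082586
top large 172 [ 0.442 -0.013  0.132] [0.029 0.027 0.033] 0.14881853141750234
side small 68 [0.494 0.271 0.098] [0.018 0.023 0.025] 0.11067981395701099
side large 222 [ 0.443 -0.011  0.131] [0.03  0.033 0.032] 0.14682725558914794
```

View pics/side7.png

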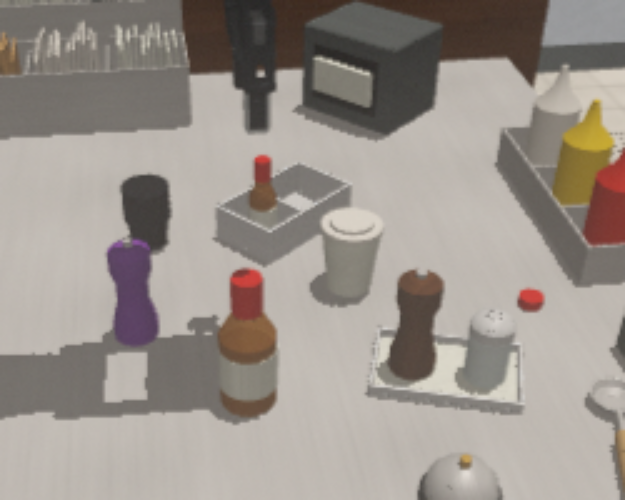

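The small bottle stands in the narrow bay at (263,185), centre (0.494,0.271). Next, the large bottle.

jog_arm(
  deltas=[
    [[0, 0, 0], [0.004, 0, 0.02], 1],
    [[0, 0, 0], [0.009, 0, 0.05], 1],
    [[0, 0, 0], [0.014, 0, 0.08], 1],
    [[0, 0, 0], [0.0175, 0, 0.094], 1],
    [[0, 0, 0], [0.0175, 0.02, 0.0975], 1],
    [[0, 0, 0], [0.0175, 0.05, 0.0975], 1],
    [[0, 0, 0], [0.0175, 0.08, 0.0975], 1],
    [[0, 0, 0], [0.0175, 0.11, 0.0975], 1],
    [[0, 0, 0], [0.0175, 0.13, 0.0975], 1],
    [[0, 0, 0], [0.0175, 0.139, 0.0975], 1],
  ],
)

```text
time: 19.77
eef_pos: [0.4397, -0.0139, 0.1073]
tcp_rot: [0.0, -0.707, 0.707, 0.004]
contact_force: [0.2, 0.0, -0.1]
opening: 1.002
```

jog_arm(
  deltas=[
    [[0, 0, 0], [0, 0, 0], 1],
    [[0, 0, 0], [0, 0, 0], 0],
    [[0, 0, 0], [0, 0, 0], 0],
    [[0, 0, 0], [0, 0, 0], 0],
    [[0, 0, 0], [0, 0, 0], 0],
    [[0, 0, 0], [0, 0, 0], 0],
    [[0, 0, 0], [0, 0, 0], 0],
    [[0, 0, 0], [0, 0, 0], 0],
    [[0, 0, 0], [0, 0, 0], 0],
    [[0, 0, 0], [0, 0, 0], 0],
  ],
  force=60,
)

```text
time: 20.6
eef_pos: [0.4408, -0.0138, 0.1087]
tcp_rot: [0.001, 0.707, -0.707, -0.003]
contact_force: [-1.5, 1.8, 6.7]
opening: 0.336
```

```bash
python3 - <<'E'
from h import *
from plant import ctrl
go(.546,.319,.28)
c=ctrl.read_camera("side"); cv2.imwrite("pics/s8.png",cv2.resize(c["pixels"][80:280,170:420],None,fx=2,fy=2))
E
```

```text
t 20.6 p [ 0.4408 -0.0138  0.1087] op 0.336 F [-1.5  1.8  6.7] q [-0.26 -0.1   2.23 -0.    1.01  1.31]
axes x,y,z: [[-1.0, 0.005, 0.003], [-0.003, 0.0, -1.0], [-0.005, -1.0, -0.0]]
turn [ 0.0003 -0.0053  0.0028] shift [-0.103  -0.1715 -0.3334]
```

View pics/s8.png

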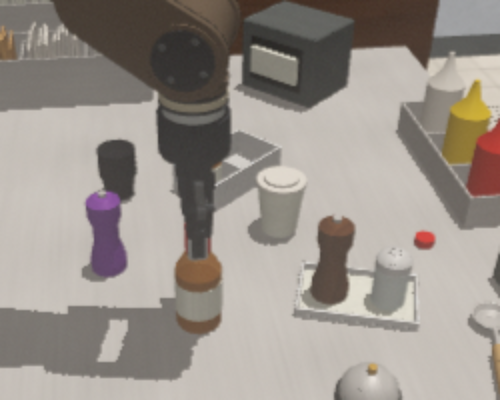

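The neck is gripped at (198,250) with an opening of about 29 mm. I'll lift it.

jog_arm(
  deltas=[
    [[0, 0, 0], [0, -0.01, 0], 0],
    [[0, 0, 0], [0, -0.03, 0], 0],
    [[0, 0, 0], [0, -0.06, 0], 0],
    [[0, 0, 0], [0, -0.09, 0], 0],
    [[0, 0, 0], [0, -0.12, 0], 0],
    [[0, 0, 0], [-0.005, -0.145, 0], 0],
    [[0, -0.002, 0.001], [-0.015, -0.162, -0.005], 0],
    [[0, -0.003, 0.002], [-0.03, -0.17, -0.015], 0],
    [[0, -0.005, 0.003], [-0.045, -0.17, -0.035], 0],
    [[0, -0.005, 0.003], [-0.055, -0.17, -0.06], 0],
  ],
)

```text
time: 21.48
eef_pos: [0.4976, 0.0453, 0.2796]
tcp_rot: [-0.002, -0.707, 0.708, 0.0]
contact_force: [-0.3, 0.1, -1.7]
opening: 0.339
```

```bash
python3 - <<'E'
from h import *
from plant import ctrl
go(.546,.319,.28)
E
```

```text
t 21.48 p [0.4976 0.0453 0.2796] op 0.339 F [-0.3  0.1 -1.7] q [-0.11 -0.15  1.94 -0.    1.34  1.46]
axes x,y,z: [[-1.0, 0.003, -0.002], [0.002, -0.001, -1.0], [-0.003, -1.0, 0.001]]
turn [-0.0012 -0.0026 -0.002 ] shift [-0.0476 -0.0006 -0.2738]
```

jog_arm(
  deltas=[
    [[0, 0, 0], [-0.003, 0, -0.015], 0],
    [[0, 0, 0], [-0.008, 0, -0.04], 0],
    [[-0.001, -0.002, -0.002], [-0.013, 0, -0.07], 0],
    [[-0.001, -0.002, -0.002], [-0.018, 0, -0.1], 0],
    [[-0.001, -0.002, -0.002], [-0.023, 0, -0.13], 0],
    [[-0.001, -0.002, -0.002], [-0.028, 0, -0.16], 0],
    [[-0.001, -0.002, -0.002], [-0.033, 0, -0.19], 0],
    [[-0.001, -0.002, -0.002], [-0.038, 0, -0.22], 0],
    [[-0.001, -0.002, -0.002], [-0.043, 0, -0.245], 0],
    [[-0.001, -0.002, -0.002], [-0.046, 0, -0.262], 0],
  ],
)

```text
time: 22.32
eef_pos: [0.5439, 0.3091, 0.2786]
tcp_rot: [0.001, -0.707, 0.707, 0.0]
contact_force: [0.3, -0.3, -1.7]
opening: 0.338
```

```bash
python3 - <<'E'
from h import *
from plant import ctrl
go(.546,.319,.19)
E
```

```text
t 22.32 p [0.5439 0.3091 0.2786] op 0.338 F [ 0.3 -0.3 -1.7] q [ 0.35  0.15  1.65 -0.    1.34  1.92]
axes x,y,z: [[-1.0, -0.001, 0.001], [-0.001, -0.001, -1.0], [0.001, -1.0, 0.001]]
turn [-0.0009  0.001   0.0013] shift [-0.0022  0.0886 -0.01  ]
```

jog_arm(
  deltas=[
    [[0, 0, 0], [-0.001, 0, -0.006], 0],
    [[0, 0, 0], [-0.002, 0.005, -0.01], 0],
    [[-0.001, 0.001, 0.001], [-0.002, 0.02, -0.01], 0],
    [[-0.001, 0.001, 0.001], [-0.002, 0.04, -0.01], 0],
    [[-0.001, 0.001, 0.001], [-0.002, 0.06, -0.01], 0],
    [[-0.001, 0.001, 0.001], [-0.002, 0.078, -0.01], 0],
    [[-0.001, 0.001, 0.001], [-0.002, 0.088, -0.01], 0],
    [[-0.001, 0.001, 0.001], [-0.002, 0.088, -0.01], 0],
    [[-0.001, 0.001, 0.001], [-0.002, 0.088, -0.01], 0],
  ],
)

```text
time: 23.07
eef_pos: [0.5456, 0.3182, 0.1902]
tcp_rot: [0.0, -0.707, 0.707, 0.001]
contact_force: [0.3, -0.0, -1.6]
opening: 0.34
```

```bash
python3 - <<'E'
from h import *
from plant import ctrl
go(.546,.319,.1135)
for n in("top","side"):
    c=ctrl.read_camera(n); w=cloud(c)
    d=np.hypot(w[...,0]-.546,w[...,1]-.319); q=w[(d<.045)&(w[...,2]>.1)&(w[...,2]<.15)]
    if len(q): print(n,len(q),np.round((q.min(0)+q.max(0))/2,3),np.round(q.max(0)-q.min(0),3))
    cv2.imwrite(f"pics/{n}9.png",cv2.resize(c["pixels"][100:300,90:340] if n=="top" else c["pixels"][80:280,170:420],None,fx=2.5,fy=2.5))
E
```

```text
t 23.07 p [0.5456 0.3182 0.1902] op 0.34 F [ 0.3 -0.  -1.6] q [ 0.37  0.23  1.72 -0.    1.19  1.94]
axes x,y,z: [[-1.0, 0.001, 0.002], [-0.002, -0.001, -1.0], [-0.001, -1.0, 0.001]]
turn [-0.0007 -0.0007  0.0015] shift [-0.0005  0.0767 -0.0009]
top 226 [0.543 0.311 0.125] [0.049 0.043 0.05 ]
side 295 [0.549 0.304 0.125] [0.057 0.031 0.05 ]
```

View pics/side9.png

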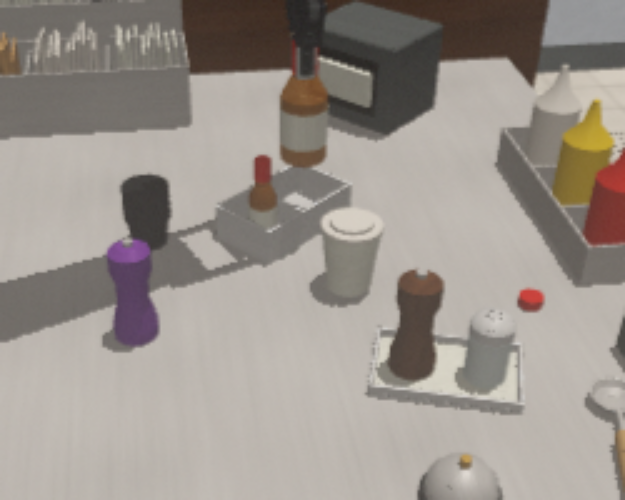

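jog_arm(
  deltas=[
    [[0, 0, 0], [0.001, 0.01, -0.001], 0],
    [[0, 0, 0], [0.002, 0.025, -0.001], 0],
    [[0, 0, 0], [0.002, 0.045, -0.001], 0],
    [[0, 0, 0], [0.002, 0.06, -0.001], 0],
    [[0, 0, 0], [0.002, 0.07, -0.001], 0],
    [[0, 0, 0], [0.002, 0.076, -0.001], 0],
    [[0, 0, 0], [0.002, 0.078, -0.001], 0],
    [[0, 0, 0], [0.002, 0.078, -0.001], 0],
    [[0, 0, 0], [0.002, 0.078, -0.001], 0],
  ],
)

```text
time: 23.92
eef_pos: [0.5456, 0.3203, 0.1154]
tcp_rot: [0.002, 0.708, -0.707, 0.001]
contact_force: [0.2, 0.4, -1.7]
opening: 0.344
```

jog_arm(
  deltas=[
    [[0, 0, 0], [0, 0, 0], 0.4],
    [[0, 0, 0], [0, 0, 0], 0.5],
    [[0, 0, 0], [0, 0, 0], 0.6],
    [[0, 0, 0], [0, 0, 0], 0.7],
    [[0, 0, 0], [0, 0, 0], 0.75],
    [[0, 0, 0], [0, 0, 0], 0.75],
  ],
)

```text
time: 24.42
eef_pos: [0.5457, 0.3204, 0.1157]
tcp_rot: [0.002, 0.708, -0.706, 0.001]
contact_force: [-0.8, 0.0, -0.6]
opening: 0.749
```

```bash
python3 -c "
from h import *
go(.357,.2855,.25)"
```

```text
t 24.42 p [0.5457 0.3204 0.1157] op 0.749 F [-0.8  0.  -0.6] q [ 0.37  0.31  1.77 -0.    1.06  1.94]
axes x,y,z: [[-1.0, 0.0, -0.004], [0.004, 0.002, -1.0], [-0.0, -1.0, -0.002]]
turn [ 0.0017 -0.0004 -0.0045] shift [ 0.1881 -0.1352  0.0347]
```

jog_arm(
  deltas=[
    [[0, 0, 0], [0, -0.015, 0], 0.75],
    [[0, 0, 0], [0, -0.04, 0], 0.75],
    [[0, 0, 0], [0, -0.07, 0], 0.9],
    [[0, 0, 0], [0, -0.1, 0], 1],
    [[0.002, 0, -0.004], [0.015, -0.125, 0.003], 1],
    [[0.002, 0, -0.004], [0.045, -0.135, 0.008], 1],
    [[0.002, 0, -0.004], [0.08, -0.135, 0.015], 1],
    [[0.002, 0, -0.004], [0.115, -0.135, 0.021], 1],
    [[0.002, 0, -0.004], [0.145, -0.135, 0.027], 1],
    [[0.002, 0, -0.004], [0.17, -0.135, 0.031], 1],
  ],
)

```text
time: 25.25
eef_pos: [0.373, 0.2887, 0.2497]
tcp_rot: [-0.0, -0.707, 0.707, -0.0]
contact_force: [0.4, -0.1, 0.3]
opening: 1.001
```

```bash
python3 - <<'E'
from h import *
from plant import ctrl
go(.357,.2855,.037)
for n in("top","side"):
    c=ctrl.read_camera(n); w=cloud(c)
    for nm,(x,y),h in(("small",(.49,.271),.085),("large",(.5465,.319),.115),("cups",(.357,.2855),.05)):
        d=np.hypot(w[...,0]-x,w[...,1]-y); q=w[(d<.035)&(w[...,2]>h)&(w[...,2]<.16)]
        if len(q): print(n,nm,len(q),np.round((q.min(0)+q.max(0))/2,3),np.round(q.max(0)-q.min(0),3),q[:,2].max())
    cv2.imwrite(f"pics/{n}10.png",cv2.resize(c["pixels"][100:300,90:340] if n=="top" else c["pixels"][80:280,170:420],None,fx=2.5,fy=2.5))
E
```

```text
t 25.25 p [0.373  0.2887 0.2497] op 1.001 F [ 0.4 -0.1  0.3] q [ 0.44 -0.19  2.04 -0.    1.29  2.01]
axes x,y,z: [[-1.0, 0.0, -0.0], [0.0, -0.0, -1.0], [-0.0, -1.0, 0.0]]
turn [-0.0003 -0.0002 -0.0002] shift [0.016  0.2127 0.0031]
top small 92 [0.492 0.272 0.099] [0.018 0.019 0.027] 0.11210335695300899
top large 235 [0.548 0.321 0.134] [0.03  0.03  0.036] 0.15179004529090345
top cups 525 [0.357 0.285 0.066] [0.053 0.056 0.031] 0.080974908341791
side small 67 [0.494 0.272 0.098] [0.018 0.022 0.026] 0.11117171963533545
side large 141 [0.549 0.321 0.133] [0.029 0.031 0.035] 0.15033908683548236
side cups 295 [0.357 0.285 0.065] [0.055 0.06  0.029] 0.0791610975779149
```

View pics/side10.png

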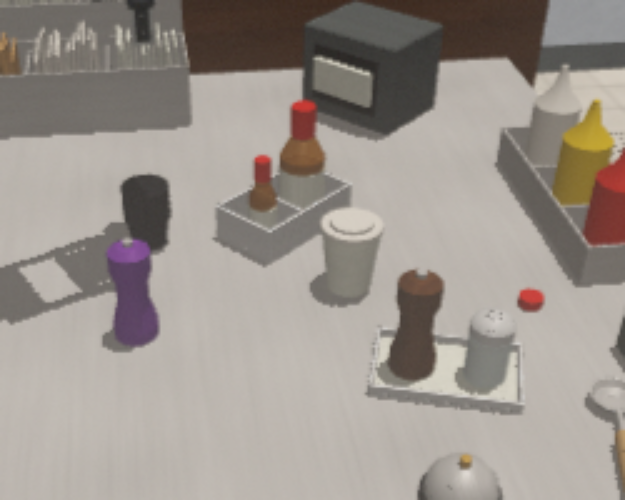

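View pics/top10.png

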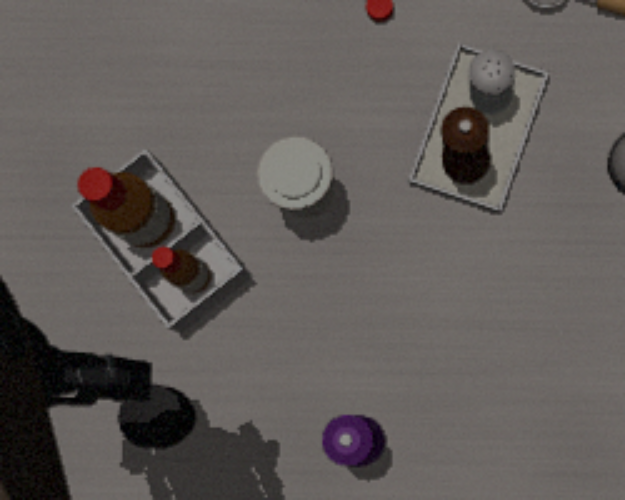

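Large bottle (303,160) and small bottle (263,190) stand in the right bays in both views. Last is the cup stack.

jog_arm(
  deltas=[
    [[0, 0, 0], [0.01, 0, 0.002], 1],
    [[0, 0, 0], [0.015, 0.01, 0.003], 1],
    [[0, 0, 0], [0.016, 0.04, 0.0035], 1],
    [[0, 0, 0], [0.016, 0.07, 0.0035], 1],
    [[0, 0, 0], [0.016, 0.1, 0.0035], 1],
    [[0, 0, 0], [0.016, 0.13, 0.0035], 1],
    [[0, 0, 0], [0.016, 0.16, 0.0035], 1],
    [[0, 0, 0], [0.016, 0.185, 0.0035], 1],
    [[0, 0, 0], [0.016, 0.203, 0.0035], 1],
    [[0, 0, 0], [0.016, 0.211, 0.0035], 1],
  ],
)

```text
time: 26.18
eef_pos: [0.3542, 0.2841, 0.0349]
tcp_rot: [0.002, -0.706, 0.708, 0.002]
contact_force: [-1.1, -0.4, 0.4]
opening: 0.999
```

jog_arm(
  deltas=[
    [[0, 0, 0], [-0.001, 0, 0], 1],
    [[0, 0, 0], [-0.001, 0, 0], 0],
    [[0, 0, 0], [-0.001, 0, 0], 0],
    [[0, 0, 0], [-0.001, 0, 0], 0],
    [[0, 0, 0], [-0.001, 0, 0], 0],
    [[0, 0, 0], [-0.001, 0, 0], 0],
    [[0, 0, 0], [-0.001, 0, 0], 0],
    [[0, 0, 0], [-0.001, 0, 0], 0],
  ],
  force=40,
)

```text
time: 26.85
eef_pos: [0.3566, 0.2848, 0.0365]
tcp_rot: [0.001, -0.707, 0.708, 0.001]
contact_force: [0.5, 0.4, 5.7]
opening: 0.633
```

```bash
python3 - <<'E'
from h import *
from plant import ctrl
go(.4,.2855,.25)
c=ctrl.read_camera("side"); cv2.imwrite("pics/s11.png",cv2.resize(c["pixels"][80:280,170:420],None,fx=2,fy=2))
E
```

```text
t 26.85 p [0.3566 0.2848 0.0365] op 0.633 F [0.5 0.4 5.7] q [ 0.45  0.07  2.23 -0.    0.85  2.02]
axes x,y,z: [[-1.0, -0.001, 0.002], [-0.002, -0.002, -1.0], [0.001, -1.0, 0.002]]
turn [-0.0015  0.001   0.0025] shift [-0.0428 -0.2136 -0.0004]
```

View pics/s11.png

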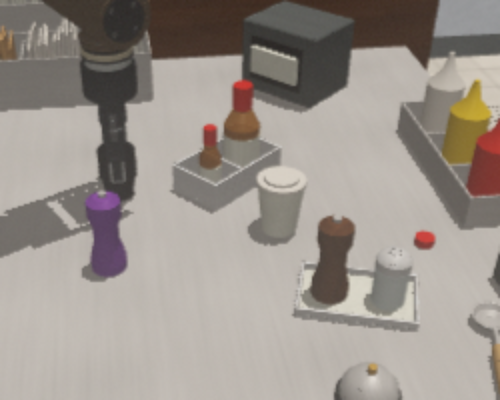

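The cups are gripped at (117,165) with an opening of about 54 mm. I'll lift them.

jog_arm(
  deltas=[
    [[0, 0, 0], [0, -0.01, 0], 0],
    [[0, 0, 0], [0, -0.03, 0], 0],
    [[0, 0, 0], [0, -0.06, 0], 0],
    [[0, 0, 0], [0, -0.09, 0], 0],
    [[0, 0, 0], [0, -0.12, 0], 0],
    [[0, 0, 0], [0, -0.15, 0], 0],
    [[0, 0, 0], [-0.005, -0.175, 0.003], 0],
    [[-0.001, 0, 0.001], [-0.015, -0.19, 0.015], 0],
    [[-0.001, 0.001, 0.002], [-0.028, -0.19, 0.035], 0],
    [[-0.001, 0.001, 0.002], [-0.042, -0.19, 0.062], 0],
  ],
)

```text
time: 27.73
eef_pos: [0.3994, 0.2234, 0.2284]
tcp_rot: [-0.0, 0.707, -0.707, 0.002]
contact_force: [0.9, -1.3, -1.7]
opening: 0.637
```

```bash
python3 - <<'E'
from h import *
from plant import ctrl
go(.5465,-.335,.225)
E
```

```text
t 27.73 p [0.3994 0.2234 0.2284] op 0.637 F [ 0.9 -1.3 -1.7] q [ 0.29 -0.21  2.09  0.    1.26  1.86]
axes x,y,z: [[-1.0, -0.003, -0.002], [0.002, 0.001, -1.0], [0.003, -1.0, -0.001]]
turn [ 0.0008  0.0028 -0.0022] shift [-0.1455  0.0032  0.5588]
```

jog_arm(
  deltas=[
    [[0, 0, 0], [-0.008, 0, 0.03], 0],
    [[0, 0.001, -0.001], [-0.016, 0, 0.06], 0],
    [[0.001, 0.003, -0.002], [-0.025, 0, 0.095], 0],
    [[0.001, 0.003, -0.002], [-0.034, 0, 0.13], 0],
    [[0.001, 0.003, -0.002], [-0.043, 0, 0.165], 0],
    [[0.001, 0.003, -0.002], [-0.052, 0, 0.2], 0],
    [[0.001, 0.003, -0.002], [-0.061, 0, 0.235], 0],
    [[0.001, 0.003, -0.002], [-0.07, 0, 0.27], 0],
    [[0.001, 0.003, -0.002], [-0.08, 0, 0.305], 0],
    [[0.001, 0.003, -0.002], [-0.089, 0, 0.34], 0],
  ],
)

```text
time: 28.57
eef_pos: [0.4888, -0.1178, 0.2282]
tcp_rot: [-0.0, 0.707, -0.707, -0.0]
contact_force: [0.3, 0.6, -0.7]
opening: 0.629
```

```bash
python3 - <<'E'
from h import *
from plant import ctrl
go(.5465,-.335,.225)
E
```

```text
t 28.57 p [ 0.4888 -0.1178  0.2282] op 0.629 F [ 0.3  0.6 -0.7] q [-0.44 -0.1   1.99  0.    1.24  1.13]
axes x,y,z: [[-1.0, 0.0, 0.001], [-0.001, 0.0, -1.0], [-0.0, -1.0, -0.0]]
turn [ 0.0004 -0.0005  0.0007] shift [-0.0578  0.0031  0.2171]
```

jog_arm(
  deltas=[
    [[0, 0, 0], [-0.008, 0, 0.03], 0],
    [[0, 0, 0], [-0.017, 0, 0.065], 0],
    [[0, 0, 0], [-0.026, 0, 0.1], 0],
    [[0, 0, 0], [-0.035, 0, 0.135], 0],
    [[0, 0, 0], [-0.044, 0, 0.165], 0],
    [[0, 0, 0], [-0.051, 0, 0.19], 0],
    [[0, 0, 0], [-0.056, 0.01, 0.21], 0],
    [[0, 0, 0], [-0.058, 0.04, 0.217], 0],
    [[0, 0, 0], [-0.058, 0.07, 0.217], 0],
    [[0, 0, 0], [-0.058, 0.09, 0.217], 0],
  ],
)

```text
time: 29.4
eef_pos: [0.5449, -0.3343, 0.1347]
tcp_rot: [-0.001, 0.708, -0.706, -0.002]
contact_force: [-0.7, 0.3, -1.8]
opening: 0.634
```

jog_arm(
  deltas=[
    [[0, 0, 0], [0, 0, 0], 0],
    [[0, 0, 0], [0, 0, 0], 0],
  ],
)

```text
time: 29.57
eef_pos: [0.5433, -0.3331, 0.1324]
tcp_rot: [-0.003, 0.71, -0.704, -0.004]
contact_force: [-0.3, 0.5, -1.3]
opening: 0.633
```

```bash
python3 - <<'E'
from h import *
from plant import ctrl
go(.5465,-.335,.0415)
for n in("top","side"):
    c=ctrl.read_camera(n); w=cloud(c)
    d=np.hypot(w[...,0]-.5465,w[...,1]+.335)
    for lo,hi in((.105,.14),(.125,.14),(.155,.18)):
        q=w[(d<.045)&(w[...,2]>lo)&(w[...,2]<hi)]
        if len(q): print(n,len(q),np.round((q.min(0)+q.max(0))/2,3),np.round(q.max(0)-q.min(0),3))
    cv2.imwrite(f"pics/{n}12.png",cv2.resize(c["pixels"][100:300,300:550] if n=="top" else c["pixels"][190:390,230:480],None,fx=2.5,fy=2.5))
E
```

```text
t 29.57 p [ 0.5433 -0.3331  0.1324] op 0.633 F [-0.3  0.5 -1.3] q [-0.71  0.31  1.74 -0.    1.11  0.86]
axes x,y,z: [[-1.0, 0.002, 0.009], [-0.009, 0.008, -1.0], [-0.002, -1.0, -0.008]]
turn [ 0.0077 -0.0018  0.0091] shift [-0.004   0.0908  0.0026]
top 10 [ 0.534 -0.307  0.124] [0.006 0.014 0.03 ]
top 4 [ 0.532 -0.305  0.135] [0.003 0.009 0.007]
top 20 [ 0.543 -0.303  0.165] [0.021 0.017 0.019]
side 221 [ 0.541 -0.346  0.122] [0.046 0.041 0.035]
side 74 [ 0.541 -0.346  0.132] [0.046 0.041 0.015]
side 578 [ 0.542 -0.337  0.168] [0.05  0.077 0.025]
```

View pics/side12.png

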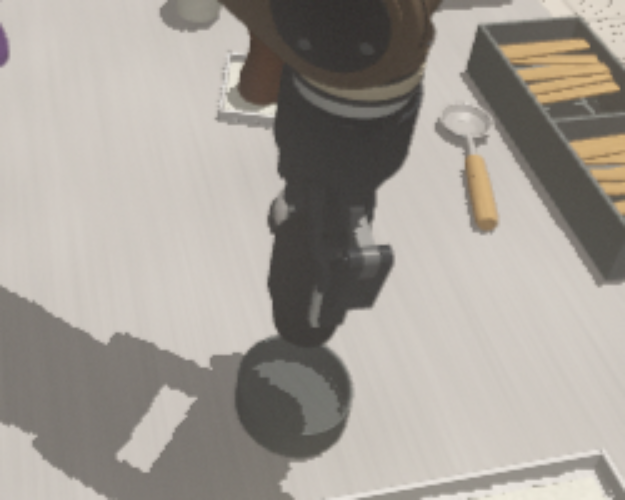

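jog_arm(
  deltas=[
    [[0.004, 0, 0.004], [-0.003, 0.005, 0.002], 0],
    [[0.008, -0.002, 0.009], [-0.004, 0.02, 0.0026], 0],
    [[0.008, -0.002, 0.009], [-0.004, 0.035, 0.0026], 0],
    [[0.008, -0.002, 0.009], [-0.004, 0.05, 0.0026], 0],
    [[0.008, -0.002, 0.009], [-0.004, 0.05, 0.0026], 0],
    [[0.008, -0.002, 0.009], [-0.004, 0.05, 0.0026], 0],
    [[0.008, -0.002, 0.009], [-0.004, 0.05, 0.0026], 0],
  ],
)

```text
time: 30.25
eef_pos: [0.5504, -0.3379, 0.0883]
tcp_rot: [-0.003, -0.704, 0.71, -0.003]
contact_force: [0.7, -0.5, -0.3]
opening: 0.631
```

```bash
python3 - <<'E'
from h import *
from plant import ctrl
go(.5465,-.335,.0415)
E
```

```text
t 30.25 p [ 0.5504 -0.3379  0.0883] op 0.631 F [ 0.7 -0.5 -0.3] q [-0.71  0.36  1.76 -0.    1.01  0.86]
axes x,y,z: [[-1.0, -0.001, -0.008], [0.008, -0.008, -1.0], [0.001, -1.0, 0.008]]
turn [-0.0076  0.0007 -0.0084] shift [ 0.0043  0.0468 -0.0032]
```

jog_arm(
  deltas=[
    [[-0.002, 0, -0.002], [0.002, 0, -0.001], 0],
    [[-0.004, 0, -0.004], [0.003, 0.005, -0.002], 0],
    [[-0.004, 0, -0.004], [0.003, 0.015, -0.002], 0],
    [[-0.004, 0, -0.004], [0.003, 0.022, -0.002], 0],
    [[-0.004, 0, -0.004], [0.003, 0.026, -0.002], 0],
    [[-0.004, 0, -0.004], [0.003, 0.026, -0.002], 0],
    [[-0.004, 0, -0.004], [0.003, 0.026, -0.002], 0],
    [[-0.004, 0, -0.004], [0.003, 0.026, -0.002], 0],
    [[-0.004, 0, -0.004], [0.003, 0.026, -0.002], 0],
  ],
)

```text
time: 31.0
eef_pos: [0.5479, -0.3363, 0.0627]
tcp_rot: [-0.002, -0.706, 0.709, -0.002]
contact_force: [0.7, 0.3, -1.7]
opening: 0.634
```

```bash
python3 - <<'E'
from h import *
from plant import ctrl
go(.5465,-.335,.0415)
c=ctrl.read_camera("side"); w=cloud(c)
d=np.hypot(w[...,0]-.5465,w[...,1]+.335)
for lo,hi in((.045,.06),(.062,.08),(.065,.1)):
        q=w[(d<.045)&(w[...,2]>lo)&(w[...,2]<hi)]
        if len(q): print(len(q),np.round((q.min(0)+q.max(0))/2,3),np.round(q.max(0)-q.min(0),3))
cv2.imwrite("pics/s13.png",cv2.resize(c["pixels"][190:390,230:480],None,fx=2.5,fy=2.5))
E
```

```text
t 31.0 p [ 0.5479 -0.3363  0.0627] op 0.634 F [ 0.7  0.3 -1.7] q [-0.71  0.39  1.77  0.    0.97  0.86]
axes x,y,z: [[-1.0, -0.001, -0.005], [0.005, -0.004, -1.0], [0.001, -1.0, 0.004]]
turn [-0.0041  0.0007 -0.0051] shift [ 0.0015  0.0212 -0.0014]
45 [ 0.54  -0.349  0.052] [0.029 0.019 0.013]
145 [ 0.538 -0.352  0.071] [0.035 0.048 0.018]
310 [ 0.538 -0.339  0.083] [0.036 0.075 0.035]
```

View pics/s13.png

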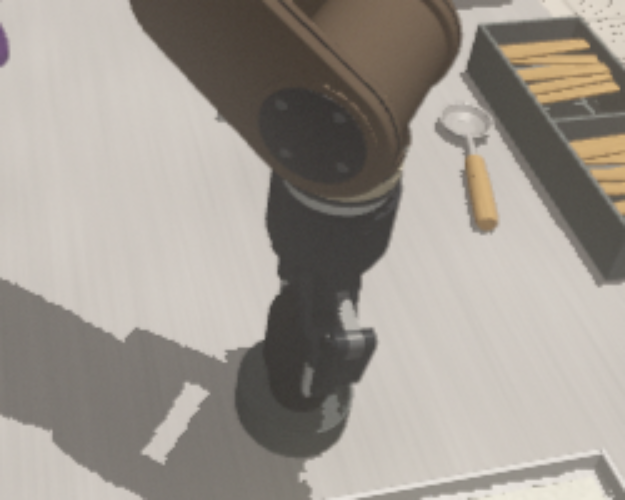

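jog_arm(
  deltas=[
    [[-0.002, 0, -0.002], [0.0015, 0.005, -0.001], 0],
    [[-0.004, 0, -0.005], [0.0015, 0.01, -0.0014], 0],
    [[-0.004, 0, -0.005], [0.0015, 0.015, -0.0014], 0],
    [[-0.004, 0, -0.005], [0.0015, 0.019, -0.0014], 0],
    [[-0.004, 0, -0.005], [0.0015, 0.021, -0.0014], 0],
    [[-0.004, 0, -0.005], [0.0015, 0.021, -0.0014], 0],
    [[-0.004, 0, -0.005], [0.0015, 0.021, -0.0014], 0],
    [[-0.004, 0, -0.005], [0.0015, 0.021, -0.0014], 0],
  ],
)

```text
time: 31.72
eef_pos: [0.5466, -0.3351, 0.0418]
tcp_rot: [0.0, -0.707, 0.707, -0.0]
contact_force: [-0.8, 0.3, -0.8]
opening: 0.634
```

jog_arm(
  deltas=[
    [[0, 0, 0], [0, 0, 0], 0.7],
    [[0, 0, 0], [0, 0, 0], 0.8],
    [[0, 0, 0], [0, 0, 0], 0.9],
    [[0, 0, 0], [0, 0, 0], 1],
    [[0, 0, 0], [0, 0, 0], 1],
    [[0, 0, 0], [0, 0, 0], 1],
  ],
)

```text
time: 32.22
eef_pos: [0.5467, -0.3351, 0.042]
tcp_rot: [0.0, -0.707, 0.707, -0.0]
contact_force: [0.2, 0.8, -0.6]
opening: 1.002
```

```bash
python3 - <<'E'
from h import *
go(.5465,-.335,.25)
E
```

```text
t 32.22 p [ 0.5467 -0.3351  0.042 ] op 1.002 F [ 0.2  0.8 -0.6] q [-0.71  0.42  1.78 -0.    0.94  0.86]
axes x,y,z: [[-1.0, -0.001, -0.001], [0.001, -0.001, -1.0], [0.001, -1.0, 0.001]]
turn [-0.0005  0.0007 -0.0005] shift [ 1.00e-04 -2.08e-01 -0.00e+00]
```

Clean release. I'll lift, then back away toward the robot's right side for a clear view.

jog_arm(
  deltas=[
    [[0, 0, 0], [0, -0.02, 0], 1],
    [[0, 0, 0], [0, -0.05, 0], 1],
    [[0, 0, 0], [0, -0.085, 0], 1],
    [[0, 0, 0], [0, -0.12, 0], 1],
    [[0, 0, 0], [0, -0.155, 0], 1],
    [[0, 0, 0], [0.01, -0.185, 0.01], 1],
    [[0, 0, 0], [0.035, -0.2, 0.03], 1],
    [[0, 0, 0], [0.065, -0.2, 0.055], 1],
    [[0, 0, 0], [0.095, -0.2, 0.08], 1],
    [[0, 0, 0], [0.12, -0.2, 0.1], 1],
  ],
)

```text
time: 33.05
eef_pos: [0.4251, -0.4364, 0.2428]
tcp_rot: [-0.0, -0.706, 0.708, -0.001]
contact_force: [0.1, -0.0, 0.6]
opening: 1.0
```

jog_arm(
  deltas=[
    [[0, 0, 0], [0.02, 0, 0.02], 1],
    [[0, 0, 0], [0.045, 0, 0.045], 1],
    [[0, 0, 0], [0.07, 0, 0.07], 1],
    [[0, 0, 0], [0.09, 0, 0.09], 1],
    [[0, 0, 0], [0.11, 0, 0.11], 1],
    [[0, 0, 0], [0.13, 0, 0.13], 1],
    [[0, 0, 0], [0.14, 0, 0.14], 1],
    [[0, 0, 0], [0.14, 0, 0.14], 1],
    [[0, 0, 0], [0.14, 0, 0.14], 1],
  ],
)

```text
time: 33.8
eef_pos: [0.2851, -0.5764, 0.2428]
tcp_rot: [-0.001, -0.707, 0.708, -0.0]
contact_force: [-0.5, -0.5, -0.6]
opening: 0.998
```

```bash
python3 - <<'E'
from h import *
from plant import ctrl
go()
for n in("top","side"):
    c=ctrl.read_camera(n); w=cloud(c)
    for nm,(x,y),h,r in(("large",(.5465,.319),.115,.035),("small",(.49,.271),.085,.03),("salt",(.679,-.013),.06,.03),("pepper",(.611,.009),.09,.03),("cups",(.5465,-.335),.05,.045),("holder",(.5465,-.335),.022,.05),("bell",(.61,-.167),.027,.05),("drink",(.578,.167),.065,.045)):
        d=np.hypot(w[...,0]-x,w[...,1]-y); q=w[(d<r)&(w[...,2]>h)&(w[...,2]<.16)]
        if len(q): print(n,nm,len(q),np.round((q.min(0)+q.max(0))/2,3)[:2],np.round(q.max(0)-q.min(0),3)[:2],round(float(q[:,2].max()),3))
    cv2.imwrite(f"pics/{n}14.png",c["pixels"])
E
```

```text
t 33.8 p [ 0.2851 -0.5764  0.2428] op 0.998 F [-0.5 -0.5 -0.6] q [-1.27  0.21  1.65  0.    1.28  0.3 ]
axes x,y,z: [[-1.0, 0.001, -0.001], [0.001, -0.001, -1.0], [-0.001, -1.0, 0.001]]
turn [-0.0012 -0.0005 -0.0015] shift [0. 0. 0.]
top large 235 [0.547 0.321] [0.029 0.03 ] 0.154
top small 92 [0.492 0.272] [0.018 0.02 ] 0.111
top salt 285 [ 0.68  -0.014] [0.043 0.04 ] 0.083
top pepper 324 [0.61  0.011] [0.042 0.043] 0.123
top cups 580 [ 0.547 -0.336] [0.054 0.057] 0.086
top holder 767 [ 0.546 -0.335] [0.081 0.081] 0.086
top bell 375 [ 0.611 -0.166] [0.053 0.053] 0.053
top drink 698 [0.577 0.165] [0.067 0.067] 0.09
side large 141 [0.549 0.321] [0.03  0.031] 0.151
side small 66 [0.494 0.272] [0.018 0.022] 0.11
side salt 237 [ 0.681 -0.016] [0.043 0.041] 0.081
side pepper 266 [0.611 0.01 ] [0.043 0.044] 0.12
side cups 1052 [ 0.547 -0.334] [0.056 0.056] 0.083
side holder 1537 [ 0.547 -0.336] [0.082 0.078] 0.083
side bell 373 [ 0.611 -0.167] [0.052 0.052] 0.05
side drink 360 [0.578 0.168] [0.067 0.072] 0.088
```

View pics/side14.png

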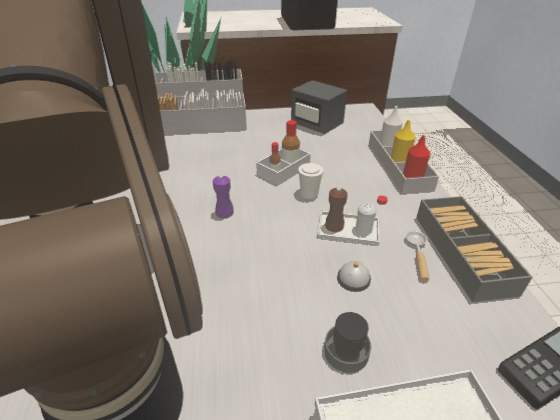

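View pics/top14.png

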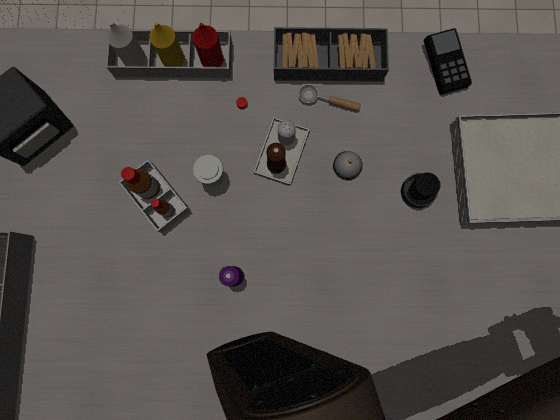

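Both pictures show all five things upright in their places. In the side view they are at: bottles (290,140) and (275,155), mill (336,208), salt shaker (366,218), cups in the holder (350,335). Every centre is within 5 mm of target, and the bell and drink cup are within 2 mm of where they started. Handing in.

```bash
python3 -c "
from plant import ctrl
print(ctrl.sign_off())"
```

```text
the job is handed in; nothing more can be done
None
```

I placed all five things, let them go and handed the job in at about 34 s of the 144 s allowed. The large bottle is in the caddy's wide bay and the small bottle in its narrow bay. The salt shaker and brown pepper mill are on the tray, and the cup stack is in the round holder.

**Last checks:**
- **Position:** both cameras put every thing within 5 mm of its target centre, with the cups within 2 mm of the holder's centre.
- **Height:** the tops read 1 to 5 mm above the expected height. The cameras already read 1 to 3 mm high at the start, so this fits all of them standing on the floors.
- **Upright:** I judged this by eye in both views and did not measure tilt angles.
- **Bystanders:** the bell and drink cup read within 2 mm of their starting spots, and the purple mill was not touched.

**What went less smoothly:**
- **Cups:** lowering the cup stack, the arm had not settled and overshot by about 4 mm, so I corrected it before the stack entered the holder.
- **Releases:** the things were let go about 1 to 3 mm above the floor and dropped that small distance without harm.

No check failed or disagreed beyond these few millimetres.

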